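Set the dividing head to three dots and lock it with its pin

TASK

Turn the knurled wheel of the dividing head by its edge until three dots stand in the round window, then push the red-handled locking pin fully home through the brass-ringed hole above the wheel's centre, so that its collar lies against the blue plate and the wheel is locked at three. Let go of the pin and leave the mug, tape measure and paint tin where they are.

Things in the scene. Friction and masses are not known exactly. Their poses are not given: they have to be found in the camera images.
- index_wheel (a joint): Angle of the knurled wheel (132 mm across, 22 mm wide), rad. Its groups of 1, 2, 3, 4, 5 dots are centred in the window at 0, 0.6, 1.2, 1.8, 2.4. Grows as it turns clockwise seen from the robot (top of the rim moves right, -y of hole_mouth). Range -0.2 to 2.6, friction about 0.05 N m, no clicks, stays where left; a fingertip pressed on the rim with 3 to 10 N and moved along it drives it.
- wheel_top (a point): Topmost point of the wheel's rim, mid-width, does not turn; sideways offset of up to 12 mm as for hole_mouth, same axes. The axle is parallel to x, 66 mm from here along -z. The hole is 36 mm above the axle. Both blue plates are 104 mm wide (side edges 52 mm left and right of the hole) and reach 15 mm above the hole; there the wheel behind does not stand out sideways, only 15 mm above their tops.
- hole_mouth (a point): Locking hole's mouth (16.5 mm wide, brass ring) on the front plate's face, for the cross-slide's MIDDLE: plates and wheel really stand up to 12 mm left or right of it (along y), clamped and unmeasured; find it by touch or sight. x points into the hole, away from the robot, 25 degrees down; y left; z up along the face. Front plate 0 to 10 mm deep, wheel 12 to 34, rear plate 36 to 46, all bored.
- window (a point): Centre of the round window (26 mm) in the blue front plate, 80 mm below hole_mouth along its face, same axes and sideways offset; in it the wheel's black dots on white are seen. A hole of the wheel (16.5 mm) stands in line with the locking hole when a dot group is centred. The axle's stub, half-way between, is 18 mm across and stands 4 mm out.
- pin_grip (a point): Centre of the locking pin's red square handle (80 mm long, 28 x 28 mm), on the pin's axis. The loose pin lies flat on the bench at the start, this point 14 mm up. x points along the pin to its nose, z up as it lies. Whole pin 152 mm, 0.15 to 0.3 kg.
- pin_collar (a point): Point on the pin's axis at the front face of its brass collar (28 mm across, 6 mm thick), where the steel shaft begins, 46 mm from pin_grip along x. Same axes. It meets the real hole's mouth when the pin is fully home.
- pin_nose (a point): Tip of the pin's steel shaft, 112 mm from pin_grip along x. The shaft is 14 mm thick and 66 mm long; its last 8 mm taper to 10 mm.
- lock_pin: The locking pin; origin under the middle of its handle, 14 mm below pin_grip as it lies. Same axes.
- tea_mug: White mug, 78 mm wide, 97 mm high; origin at the centre of its underside. A bystander.
- tape_measure: Yellow and black pocket tape measure, 62 x 81 x 33 mm; origin at the centre of its underside. A bystander.
- paint_tin: Red tin, 77 mm wide, 76 mm high; origin at the centre of its underside. A bystander.
There are look-alikes about, which are no part of the job. Of the things shaped like the lock_pin, the red one is meant.

How it is judged:
By the outcome, as a careful person would: the job done as asked, in the order asked, and still so for the second after the job is handed in, with the robot touching nothing.
It also fails if it takes over 72 s, if anything falls off the work surface, if the arm or the gripper's body presses on something with over 40 N, if the wrist force passes 120 N, or if a joint passes its speed limit or range.

ROBOT

A 6-joint arm with a two-finger parallel gripper is mounted at the origin on a cart in front of the work surface, level with it; the furniture and walls round the work are solid. World frame = base frame: x ahead of the robot, y to its left, z up, the work surface at z = 0. Lengths are in m, angles in rad, forces in N, time in s.
With the tool pointing down it reaches from about 0.375 to 0.9 m from the base axis. Payload 3.1 kg.
Tool frame: the origin (TCP) lies at the very end of the fingers, on their centre line; the grasp point (between the pads) lies 19 mm behind it; z points along the fingers, y is the line along which they close (so a half turn about z gives the same grasp; the last joint's range is limited). The gripper opens to 87 mm and grips with 3 to 60 N. Pads are 19 mm wide; open, the fingers measure 117 mm over their backs; the gripper's body (75 mm by 190 mm) begins 51 mm behind the grasp point.
Start: joints at [-1.506, 0.527, 1.433, -0, 1.181, -0.178], TCP at [0.15, -0.607, 0.191] pointing down, gripper open.
Joint ranges: [-3.08, 3.08], [-0.75, 2.2], [0.22, 2.44], [-1.43, 4.57], [0, 2.65], [-2.85, 2.85]. Speed limits (rad/s): [2.79, 2.79, 3.14, 3.14, 3.14, 3.14].

INTERFACE

Orientations are given as a unit quaternion [x, y, z, w].
In Python, from rig import status, viewer, robot gives the robot as it stands.
- The arm moves only by the tool arm_command, never from a script. Its arguments are lists of equal length, an entry for each row: "delta_rot": the turn, a rotation vector about the tool's x, y, z in degrees, a list of three; "delta_pos": the shift along the tool's x, y, z in m, a list of three; "gripper": the closure, from -1 (fully open) to 1 (shut). In form: {"delta_rot": [[rx, ry, rz], ...], "delta_pos": [[dx, dy, dz], ...], "gripper": [gripper, ...]}. A call has 1 to 12 rows; each row is the pose to reach, as a shift and turn from the pose commanded when the call began, along the tool's axes at that moment; what a row does not reach only later rows make up. A row lasts 1/12 s, in which the tool goes at most 41.7 mm and 7.16 degrees, less where a joint would pass 70% of its speed; a pose out of reach is approached as far as the arm can. A call with a gripper value outside its range is refused whole. The fingers move at their own pace and stop on an object; "grip_force" is the grip in N (left out, the last holds). Time passes only in rows, so rows that repeat a pose let the fingers close. It gives the time, the measured TCP pose, the force, the opening and the grip force at its end, in the units of the state.
- status.get_obs(): the state, without advancing time (a new reading comes with each control period).
- viewer.camera(name): name is "side" or "top"; returns a dict with "pixels" (420x560x3 uint8, blue, green, red), "fx", "fy", "cx", "cy" (pixels), "k1" (the pictures are not rectified: a ray, as slopes to the right and down, at radius r is drawn at 1 + k1 r^2 times it, then the intrinsics apply), "pose" (4x4, takes a point from camera to world coordinates). Camera axes: x right, y down, z forward; pixel columns grow to the right and rows downward; lengths in m; the calibration is good to about 2 mm. A picture is of the moment at which its call begins. There is no depth.
- robot.hand_in(): hands the job in; it is judged then, once.
The state is a dict: "time": time; "q": joint angles; "joint_velocities": joint speeds; "joint_torque": joint torques, N m; "position": TCP position; "tool_rot": TCP orientation; "ft_force": force on the tool from outside, world axes, zero at the start; "moment": the same for the moment, N m; "grip_width": finger opening in m; "grip_force": force on a finger pad.
Only numpy, scipy, OpenCV 4.12 (cv2) and the standard library are available. Lean on these libraries where they do the work, as an engineer would, in place of code of your own. Each camera call takes 0.05 s, during which the arm holds its last target. There are 200 camera calls.

## Working session

There is one attempt and no reset: what is moved stays moved. The work goes in short steps, Python scripts to look and compute and a tool call to move; the robot and the scene stay as the last step left them, time stands still between calls to the robot, and variables do not carry over. Pictures are saved under pics/ and viewed, at most 10 in all, crops included, and the job is handed in when it is done.

Besides the shell and the picture viewer there is one more tool, called as name(argument=value, ...), one argument or row to a line, values as JSON. arm_command: Moves the arm, as the interface text tells. Its arguments: {"type":"object","properties":{"delta_rot":{"type":"array","items":{"type":"array","items":{"type":"number"}}},"delta_pos":{"type":"array","items":{"type":"array","items":{"type":"number"}}},"gripper":{"type":"array","items":{"type":"number"}},"grip_force":{"type":"number"}},"required":["delta_rot","delta_pos","gripper"]}

```bash
mkdir -p pics; ls; python3 - <<'E'
from rig import status, viewer, robot
import cv2, numpy as np
o=status.get_obs(); print({k:np.round(v,3) for k,v in o.items()})
for n in("side","top"):
    c=viewer.camera(n); cv2.imwrite(f"pics/{n}0.png",c["pixels"]); np.savez(f"{n}0.npz",**c)
    print(n,c["fx"],c["fy"],c["cx"],c["cy"],c["k1"]); print(np.round(c["pose"],3))
E
```

```text
pics
{'time': np.float64(0.0), 'q': array([-1.507,  0.528,  1.434, -0.   ,  1.181, -0.178]), 'joint_velocities': array([ 0.001, -0.002, -0.   ,  0.   ,  0.002,  0.   ]), 'joint_torque': array([  0.   , -44.005, -17.659,   0.063,   0.058,  -0.   ]), 'position': array([ 0.15 , -0.606,  0.19 ]), 'tool_rot': array([ 0.993,  0.121,  0.   , -0.001]), 'ft_force': array([-0.384,  0.17 , -1.175]), 'moment': array([0.025, 0.   , 0.033]), 'grip_force': np.float64(0.0), 'grip_width': np.float64(0.088)}
side 437.0737261086188 437.0737261086188 282.43997992015284 211.01360354570687 -0.12220378727890631
[[-0.918 -0.284  0.276  0.258]
 [-0.396  0.636 -0.662  0.506]
 [ 0.012 -0.717 -0.697  0.805]
 [ 0.     0.     0.     1.   ]]
top 435.5482779810129 435.5482779810129 283.7601247638781 211.58856391653555 0.03114033570439994
[[ 0.018 -0.996  0.085  0.444]
 [-1.    -0.017  0.017 -0.198]
 [-0.015 -0.085 -0.996  1.149]
 [ 0.     0.     0.     1.   ]]
```

View pics/side0.png

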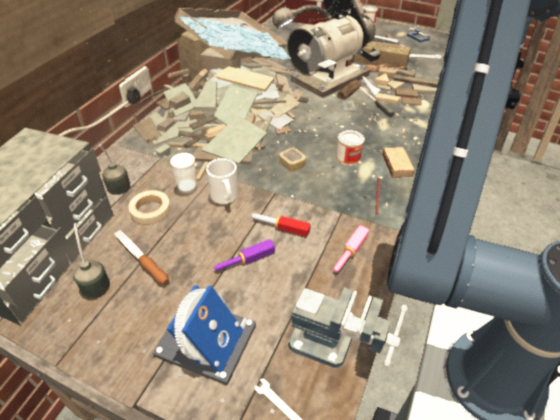

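View pics/top0.png

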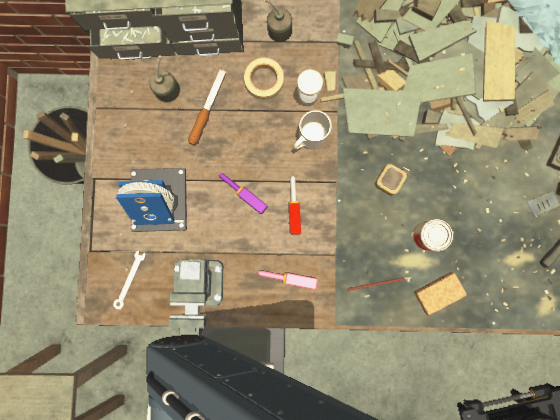

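Side view: blue dividing head at (210,330), red pin at (285,224), purple at (248,256), pink at (352,248), mug (222,180), tin (350,147). Top view: head (145,203), red pin (294,207) with its nose up the picture, purple (245,194), pink (290,280). Only the one at (294,207) is truly red. I'll confirm it with one enlarged mosaic.

```bash
cat > h.py <<'E'
import numpy as np, cv2
from scipy.spatial.transform import Rotation as R
def load(n): return dict(np.load(n+".npz"))
def ray(c,u,v):
    d=np.array([(u-c["cx"])/c["fx"],(v-c["cy"])/c["fy"]]); s=d.copy()
    for _ in range(20): s=d/(1+c["k1"]*(s@s))
    P=c["pose"]; w=P[:3,:3]@np.r_[s,1]; return P[:3,3],w/np.linalg.norm(w)
def onz(c,u,v,z):
    o,d=ray(c,u,v); return o+d*(z-o[2])/d[2]
def tri(a,pa,b,pb):
    (o1,d1),(o2,d2)=ray(a,*pa),ray(b,*pb)
    t=np.linalg.lstsq(np.c_[d1,-d2],o2-o1,rcond=None)[0]
    p,q=o1+t[0]*d1,o2+t[1]*d2; return (p+q)/2,np.linalg.norm(p-q)
def proj(c,p):
    P=c["pose"]; x=P[:3,:3].T@(np.asarray(p)-P[:3,3]); s=x[:2]/x[2]; s=s*(1+c["k1"]*(s@s))
    return np.array([c["fx"]*s[0]+c["cx"],c["fy"]*s[1]+c["cy"]])
E
python3 - <<'E'
from h import *
s,t=load("side0"),load("top0")
def crop(c,x,y,w,h): return cv2.resize(c["pixels"][y:y+h,x:x+w],(400,300),interpolation=cv2.INTER_CUBIC)
m=np.vstack([np.hstack([crop(s,150,280,120,90),crop(t,105,160,92,69)]),np.hstack([crop(s,210,190,120,90),crop(t,215,165,100,75)])])
cv2.imwrite("pics/mos.png",m)
for n,c,(x0,y0,x1,y1) in(("side",s,(240,200,320,245)),("top",t,(280,170,310,240))):
    hsv=cv2.cvtColor(c["pixels"],cv2.COLOR_BGR2HSV); H,S,V=cv2.split(hsv)
    r=(((H<6)|(H>174))&(S>190)&(V>110)).astype(np.uint8)
    M=np.zeros_like(r);M[y0:y1,x0:x1]=r[y0:y1,x0:x1]
    p=np.argwhere(M)[:,::-1].astype(np.float32); print(n,len(p),p.mean(0),cv2.minAreaRect(p))
E
```

```text
side 334 [293.19162 226.32335] ((293.0882873535156, 226.14706420898438), (30.802024841308594, 11.399173736572266), 14.03624439239502)
top 310 [294.52902 218.40645] ((294.5261535644531, 218.4707794189453), (29.510051727294922, 10.317423820495605), 86.8201675415039)
```

View pics/mos.png

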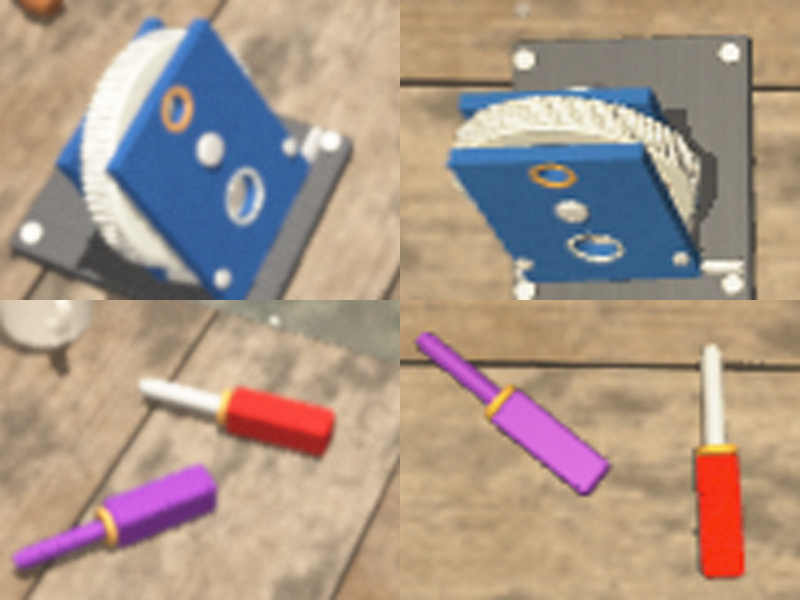

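The mosaic confirms it: the red handle has a brass collar and steel shaft (top view, nose at about (292,177)), and the lookalike is purple all over. The head shows the brass ring at side (203,312) and top (140,200), with the stub and window below it.

```bash
python3 - <<'E'
from h import *
s,t=load("side0"),load("top0")
np.set_printoptions(precision=4,suppress=True)
# pin
def red(c,b):
    H,S,V=cv2.split(cv2.cvtColor(c["pixels"],cv2.COLOR_BGR2HSV)); m=((H<6)|(H>174))&(S>190)&(V>110)
    x0,y0,x1,y1=b; p=np.argwhere(m[y0:y1,x0:x1])[:,::-1]+[x0,y0]; return p
pt=red(t,(280,170,310,240)); 
q=np.array([onz(t,*p,.028)[:2] for p in pt]); ctr,(w,h),a=cv2.minAreaRect(q.astype(np.float32)); print("top face pin_grip",ctr,w,h,a)
for nm,px in(("nose",(292.3,176.5)),("collarfront",(294.2,203))): print(nm,onz(t,*px,.014))
nose,e=tri(s,(210+143*.3,190+385*.3-90),t,(215+711*.25,165+347*.25-75)); print("nose tri",nose,e)
# ring etc
def brass(c,b):
    H,S,V=cv2.split(cv2.cvtColor(c["pixels"],cv2.COLOR_BGR2HSV)); m=(H>8)&(H<28)&(S>100)
    x0,y0,x1,y1=b; p=np.argwhere(m[y0:y1,x0:x1])[:,::-1]+[x0,y0]; return p
a=brass(s,(195,302,213,323)); b=brass(t,(132,194,150,206)); print(len(a),len(b))
es,et=cv2.fitEllipse(cv2.convexHull(a.astype(np.float32))),cv2.fitEllipse(cv2.convexHull(b.astype(np.float32))); print(es,et)
S=lambda x,y:(150+(x+.5)*.3-.5,280+(y+.5)*.3-.5)
T=lambda x,y:(105+(x+.5)*.23-.5-92,160+(y+.5)*.23-.5)
P={}
for n,ps,pt_ in(("ring",es[0],et[0]),("ring2",S(177,109),T(553,176)),("stub",S(210,150),T(571,211)),("win",S(245,195),T(595,248)),("cornL",S(108,170),T(449,155)),("cornR",S(205,24),T(645,148)),("botR",None,None)):
    if ps is None: continue
    P[n],e=tri(s,ps,t,pt_); print(n,P[n],e)
d=P["ring2"]-P["win"]; print("z",d,np.linalg.norm(d)); d=P["cornR"]-P["cornL"]; print("edge",d,np.linalg.norm(d))
for k in((515,45),(750,37),(733,282)): print("base",onz(t,*T(*k),.008))
E
```

```text
top face pin_grip (0.5226444005966187, -0.20720088481903076) 0.07628945261240005 0.026578940451145172 4.139826774597168
nose [ 0.6342 -0.1997  0.014 ]
collarfront [ 0.5641 -0.2058  0.014 ]
nose tri [ 0.744  -0.5189 -0.3218] 0.10791399693046054
35 22
((202.7508087158203, 312.25604248046875), (7.827116966247559, 12.415576934814453), 6.1098713874816895) ((139.56625366210938, 199.8831024169922), (4.921668529510498, 9.275582313537598), 98.99495697021484)
ring [0.5541 0.1613 0.1262] 0.0011020516383775604
ring2 [0.554  0.1611 0.1256] 0.0017284849089666797
stub [0.5375 0.1609 0.0944] 0.0012267714033370929
win [0.5199 0.1594 0.0551] 0.001661392309740987
cornL [0.5632 0.2138 0.1363] 0.0016021156000670571
cornR [0.5676 0.1091 0.1313] 0.0022122761088499377
z [0.0341 0.0016 0.0705] 0.07834674470656831
edge [ 0.0044 -0.1047 -0.005 ] 0.1049478358958518
base [0.6458 0.2287 0.008 ]
base [0.6531 0.0854 0.008 ]
base [0.5031 0.0902 0.008 ]
```

```bash
cat >> h.py <<'E'
psi,el=np.radians(2.5),np.radians(25)
X=np.array([np.cos(el)*np.cos(psi),np.cos(el)*np.sin(psi),-np.sin(el)]); Z=np.array([np.sin(el)*np.cos(psi),np.sin(el)*np.sin(psi),np.cos(el)]); Y=np.cross(Z,X)
HOLE=np.array([.554,.161,.126]); A=np.c_[X,Y,Z]
def H(x,y,z): return HOLE+A@np.array([x,y,z])
TD=np.c_[X,-Y,-Z]  # tool axes for wheel / insertion
def window(c,name,k=24):
    # warp the wheel's face (12 mm deep) behind the window, 30 mm square, to k px/mm
    g=np.linspace(-17,17,400)*1e-3
    m=np.array([[proj(c,H(.012,-x,-.080-y)) for x in g] for y in g],np.float32)
    return cv2.remap(c["pixels"],m[...,0],m[...,1],cv2.INTER_CUBIC)
E
python3 - <<'E'
from h import *
s=load("side0")
v=A.T@(s["pose"][:3,3]-H(0,0,-.08)); print(v/np.linalg.norm(v), np.linalg.norm(v), "shift at 12mm:",12*v[1:]/-v[0])
w=window(s,"w"); 
c=cv2.resize(s["pixels"][325:353,208:238],(400,373),interpolation=cv2.INTER_CUBIC)
d=cv2.resize(s["pixels"][300:328,188:218],(400,373),interpolation=cv2.INTER_CUBIC)
m=np.zeros((600,800,3),np.uint8); m[:373,:400]=c; m[:373,400:]=d; m[373:600,:400]=cv2.resize(w,(400,400))[86:313]
cv2.imwrite("pics/win0.png",m)
print(proj(s,H(0,0,0)),proj(s,H(0,0,-.08)))
E
```

```text
[-0.62376892  0.41180322  0.66432706] 0.8680809460863442 shift at 12mm: [ 7.92222655 12.78025323]
[203.20442749 312.2674205 ] [223.46615287 338.59324476]
```

View pics/win0.png

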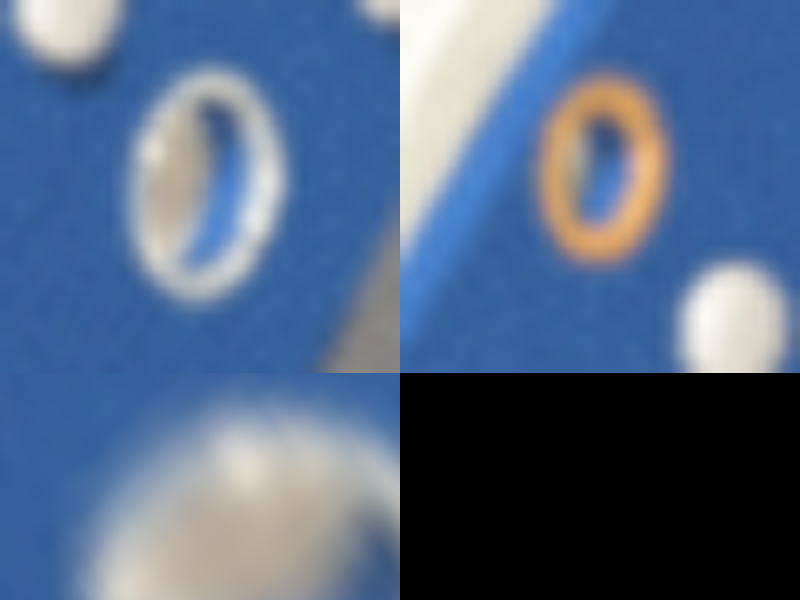

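Through the side camera only a lens-shaped lower part of the window can be read. It sits at about (160,185) in the crop and no dots show in it now. I'll use the wheel's end stop at -0.2 as the angle reference and check for dots as they pass. First move: above the wheel with the fingers shut.

```bash
cat >> h.py <<'E'
AX=H(.023,0,-.036)
def wheelpose(phi_deg,r):
    Rr=R.from_rotvec(X*np.radians(phi_deg)).as_matrix(); return AX+Rr@(Z*r), Rr@TD
def delta(o,p,Rt):
    R0=R.from_quat(o["tool_rot"]).as_matrix()
    return "rot",np.round(R.from_matrix(R0.T@Rt).as_rotvec(degrees=True),2),"pos",np.round(R0.T@(p-o["position"]),4)
E
python3 - <<'E'
from h import *
from rig import status
o=status.get_obs(); print(delta(o,*wheelpose(25,.12))); print(wheelpose(25,.12)[0],wheelpose(25,.066)[0])
E
```

```text
('rot', array([ 26.9 , -22.11,  16.54]), 'pos', array([ 0.6168, -0.5874,  0.0096]))
[0.6077565  0.11258455 0.18221996] [0.58609754 0.13448203 0.13786469]
```

arm_command(
  delta_rot=[
    [0,0,0],
    [0,0,0],
    [0,0,0],
    [2,-2,1],
    [5,-4,3],
    [8,-6,5],
    [11,-9,7],
    [14,-11,9],
    [17,-14,11],
    [20,-17,13],
    [23,-20,15],
    [26.9,-22.1,16.5],
  ],
  delta_pos=[
    [0,0,-0.04],
    [0,0,-0.08],
    [0,0,-0.12],
    [0.025,-0.024,-0.14],
    [0.053,-0.05,-0.14],
    [0.081,-0.077,-0.14],
    [0.109,-0.104,-0.14],
    [0.137,-0.13,-0.14],
    [0.165,-0.157,-0.14],
    [0.193,-0.184,-0.14],
    [0.221,-0.21,-0.14],
    [0.249,-0.237,-0.14],
  ],
  gripper=[1,1,1,1,1,1,1,1,1,1,1,1],
  grip_force=20,
)

```text
time: 1.1
position: [0.3363, -0.3145, 0.3315]
tool_rot: [0.954, -0.026, -0.217, -0.206]
ft_force: [0.4, -0.8, -0.4]
grip_width: 0.0148
grip_force: 0.0
```

```bash
python3 - <<'E'
from h import *
from rig import status
o=status.get_obs(); print(o["q"],delta(o,*wheelpose(25,.14)))
E
```

```text
[-0.9332859   0.49484677  1.26028096 -0.09103031  1.98861969  0.68103874] ('rot', array([ 0.02,  0.15, -0.04]), 'pos', array([ 0.3259, -0.3709,  0.166 ]))
```

arm_command(
  delta_rot=[
    [0,0,0],
    [0,0,0],
    [0,0,0],
    [0,0,0],
    [0,0,0],
    [0,0,0],
    [0,0,0],
    [0,0,0],
    [0,0,0],
    [0,0,0],
    [0,0,0],
    [0,0,0],
  ],
  delta_pos=[
    [0.027,-0.031,0.008],
    [0.054,-0.062,0.016],
    [0.081,-0.093,0.024],
    [0.108,-0.124,0.032],
    [0.135,-0.155,0.042],
    [0.162,-0.186,0.052],
    [0.19,-0.217,0.062],
    [0.218,-0.248,0.072],
    [0.246,-0.279,0.084],
    [0.274,-0.31,0.1],
    [0.3,-0.34,0.115],
    [0.326,-0.371,0.13],
  ],
  gripper=[1,1,1,1,1,1,1,1,1,1,1,1],
)

```text
time: 2.1
position: [0.624, 0.0798, 0.2302]
tool_rot: [0.954, -0.026, -0.216, -0.206]
ft_force: [0.9, -0.2, -0.1]
grip_width: 0.0005
grip_force: 0.0
```

```bash
python3 - <<'E'
from h import *
from rig import status, viewer
o=status.get_obs(); print(o["q"],o["ft_force"],o["grip_width"],delta(o,*wheelpose(25,.072)))
m=[]
for n in("side","top"):
    c=viewer.camera(n); np.savez(n+"1.npz",**c); p=proj(c,H(.02,0,.02)).astype(int); y=max(p[1]-75,0); x=max(p[0]-75,0)
    m.append(cv2.resize(c["pixels"][y:y+150,x:x+100],(400,600),interpolation=cv2.INTER_CUBIC))
cv2.imwrite("pics/app1.png",np.hstack(m))
E
```

```text
[-0.22014257  0.74304285  1.05752638  0.3248155   1.8552206   1.41466554] [ 0.870191   -0.15938764 -0.14721546] 0.0005025963252859036 ('rot', array([ 0.1 ,  0.04, -0.04]), 'pos', array([ 0.007 , -0.0095,  0.1072]))
```

View pics/app1.png

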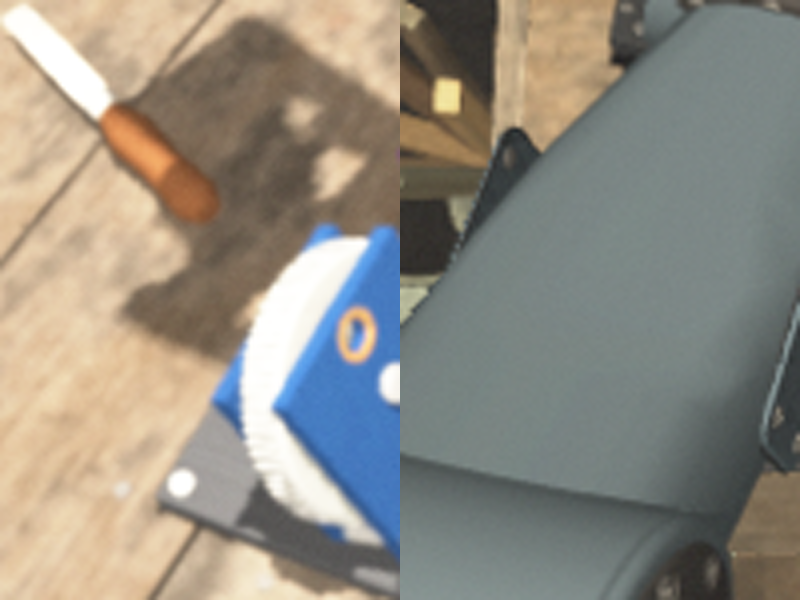

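The side view keeps the head clear of the arm: ring at crop (357,335), and the gripper sits above the crop. The top view is blocked. Descending to the rim.

arm_command(
  delta_rot=[
    [0,0,0],
    [0,0,0],
    [0,0,0],
    [0,0,0],
    [0,0,0],
    [0,0,0],
    [0,0,0],
  ],
  delta_pos=[
    [0.007,-0.0095,0.03],
    [0.007,-0.0095,0.06],
    [0.007,-0.0095,0.085],
    [0.007,-0.0095,0.1],
    [0.007,-0.0095,0.104],
    [0.007,-0.0095,0.107],
    [0.007,-0.0095,0.107],
  ],
  gripper=[1,1,1,1,1,1,1],
)

```text
time: 2.78
position: [0.5885, 0.1296, 0.1443]
tool_rot: [0.954, -0.026, -0.215, -0.206]
ft_force: [0.4, -0.6, -0.2]
grip_width: 0.0005
grip_force: 0.0
```

```bash
cat >> h.py <<'E'
def st():
    from rig import status
    o=status.get_obs(); d=o["position"]-AX; Rt=R.from_quat(o["tool_rot"]).as_matrix()
    l=A.T@d; print("t",round(float(o["time"]),2),"axial x",round(l[0]*1e3,1),"r",round(np.hypot(l[1],l[2])*1e3,1),"phi",round(np.degrees(np.arctan2(-l[1],l[2])),1),"toolF",np.round(Rt.T@o["ft_force"],1),"toolrot err",np.round(delta(o,*wheelpose(np.degrees(np.arctan2(-l[1],l[2])),.066))[1],1)); return o
E
python3 -c "
from h import *
st()"
```

```text
t 2.78 axial x -0.8 r 74.2 phi 26.3 toolF [ 0.4  0.5 -0.3] toolrot err [ 1.4 -0.  -0. ]
```

arm_command(
  delta_rot=[
    [0,0,0],
    [0,0,0],
    [0,0,0],
    [0,0,0],
    [0,0,0],
  ],
  delta_pos=[
    [0,0,0.002],
    [0,0,0.004],
    [0,0,0.006],
    [0,0,0.007],
    [0,0,0.007],
  ],
  gripper=[1,1,1,1,1],
)

```text
time: 3.2
position: [0.5853, 0.1329, 0.1384]
tool_rot: [0.954, -0.026, -0.216, -0.206]
ft_force: [0.4, -0.8, -0.3]
grip_width: 0.0003
grip_force: 0.0
```

```bash
python3 -c "
from h import *
st()"
```

```text
t 3.2 axial x -1.0 r 66.8 phi 26.1 toolF [ 0.4  0.7 -0.2] toolrot err [ 1.2 -0.  -0. ]
```

arm_command(
  delta_rot=[
    [0,0,0],
    [0,0,0],
    [0,0,0],
  ],
  delta_pos=[
    [0,0,0.001],
    [0,0,0.002],
    [0,0,0.002],
  ],
  gripper=[1,1,1],
)

```text
time: 3.45
position: [0.5844, 0.1339, 0.1366]
tool_rot: [0.954, -0.026, -0.216, -0.206]
ft_force: [-0.0, 0.9, -0.6]
grip_width: 0.0003
grip_force: 0.0
```

arm_command(
  delta_rot=[
    [0,0,0],
    [0,0,0],
    [0,0,0],
  ],
  delta_pos=[
    [0,0,0.001],
    [0,0,0.002],
    [0,0,0.002],
  ],
  gripper=[1,1,1],
)

```text
time: 3.7
position: [0.5835, 0.1347, 0.1349]
tool_rot: [0.954, -0.026, -0.216, -0.206]
ft_force: [0.2, -0.1, -0.1]
grip_width: 0.0003
grip_force: 0.0
```

```bash
python3 -c "
from h import *
st()"
```

```text
t 3.7 axial x -1.1 r 62.4 phi 26.2 toolF [ 0.3  0.1 -0. ] toolrot err [ 1.3  0.  -0. ]
```

```bash
python3 - <<'E'
from h import *
from rig import viewer,status
c=viewer.camera("side"); np.savez("side2.npz",**c); o=status.get_obs()
print("tcp proj",proj(c,o["position"]),"hole",proj(c,HOLE),"wheeltop",proj(c,H(.023,0,.03)), "corners",proj(c,H(0,.052,.015)),proj(c,H(0,-.052,.015)))
cv2.imwrite("pics/app2.png",cv2.resize(c["pixels"][255:345,155:275],(800,600),interpolation=cv2.INTER_CUBIC))
E
```

```text
tcp proj [196.01332805 292.95635956] hole [203.20442749 312.2674205 ] wheeltop [185.61101567 301.00000475] corners [184.92908338 330.57832421] [212.36853498 285.1348006 ]
```

View pics/app2.png

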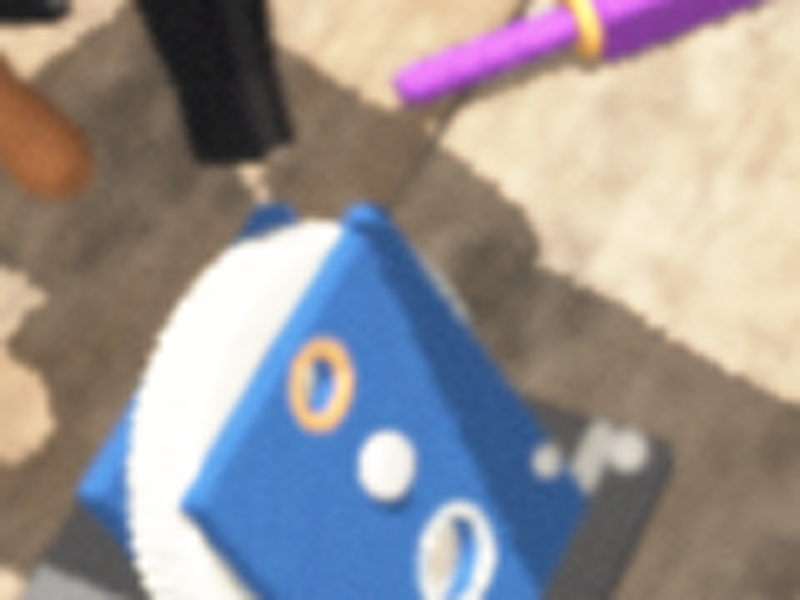

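The finger tip shows at crop (235,160), side pixel (190,279), but the TCP projects to (196,293). The head corners agree with my model, so the tip offset needs checking.

```bash
python3 - <<'E'
from h import *
from rig import status
c=load("side2"); o=status.get_obs(); Rt=R.from_quat(o["tool_rot"]).as_matrix()
for b in(0,.01,.02,.03): 
    for y in(-.015,0,.015): print(b,y,proj(c,o["position"]-Rt[:,2]*b+Rt[:,1]*y).round(1),end=" ")
    print()
print(Rt, o["position"])
c0=load("side0"); t=load("top0"); p0=np.array([.15,-.606,.19]); print(proj(t,p0))
E
```

```text
0 -0.015 [190.8 296.4] 0 0 [196. 293.] 0 0.015 [201.1 289.6] 
0.01 -0.015 [189.4 291.3] 0.01 0 [194.7 288. ] 0.01 0.015 [199.8 284.7] 
0.02 -0.015 [188.  286.3] 0.02 0 [193.4 283. ] 0.02 0.015 [198.6 279.8] 
0.03 -0.015 [186.7 281.2] 0.03 0 [192.1 278. ] 0.03 0.015 [197.3 274.8] 
[[ 0.90542186 -0.13827701 -0.40136109]
 [ 0.03942797 -0.91398374  0.40383059]
 [-0.422678   -0.3814619  -0.82208888]] [0.58357663 0.13472728 0.13498402]
[482.77227989 393.62887225]
```

arm_command(
  delta_rot=[
    [0,0,0],
    [0,0,0],
    [0,0,0],
    [0,0,0],
    [0,0,0],
  ],
  delta_pos=[
    [0,0,0.002],
    [0,0,0.004],
    [0,0,0.006],
    [0,0,0.008],
    [0,0,0.008],
  ],
  gripper=[1,1,1,1,1],
)

```text
time: 4.17
position: [0.5799, 0.1381, 0.1281]
tool_rot: [0.954, -0.026, -0.216, -0.206]
ft_force: [0.1, 0.5, -0.2]
grip_width: 0.0006
grip_force: 0.0
```

```bash
cat >> h.py <<'E'
def tip():
    from rig import viewer
    c=viewer.camera("side"); g=c["pixels"].max(2); m=(g<45).astype(np.uint8); n,l,s_,ce=cv2.connectedComponentsWithStats(m[240:310,150:240])
    for i in range(1,n):
        if s_[i][4]>60: print("dark blob",s_[i]+[150,240,0,0,0],"lowest px",[ (np.argwhere(l==i)[-1][::-1]+[150,240])]) 
    return c
E
python3 -c "
from h import *
o=st(); c=tip(); print(proj(c,o['position']))"
```

```text
t 4.17 axial x -1.3 r 54.0 phi 26.4 toolF [ 0.2 -0.4  0.3] toolrot err [ 1.5  0.  -0. ]
dark blob [150 243  15  20 201] lowest px [array([155, 262])]
dark blob [173 246  24  37 490] lowest px [array([193, 282])]
[197.24171511 297.14627727]
```

arm_command(
  delta_rot=[
    [0,0,0],
    [0,0,0],
    [0,0,0],
    [0,0,0],
    [0,0,0],
  ],
  delta_pos=[
    [0,0,0.002],
    [0,0,0.004],
    [0,0,0.006],
    [0,0,0.008],
    [0,0,0.008],
  ],
  gripper=[1,1,1,1,1],
)

```text
time: 4.63
position: [0.5768, 0.1413, 0.1216]
tool_rot: [0.954, -0.026, -0.216, -0.206]
ft_force: [-0.4, 1.2, -0.7]
grip_width: 0.0004
grip_force: 0.0
```

```bash
python3 - <<'E'
from h import *
o=st(); c=tip(); print(proj(c,o['position']),"rim pt",proj(c,wheelpose(26,.066)[0]))
w=c["pixels"][240:330,150:270]; a=cv2.resize(w,(400,300),interpolation=cv2.INTER_CUBIC)
t0=load("top0")["pixels"][345:420,440:560]; b=cv2.resize(t0,(400,250),interpolation=cv2.INTER_CUBIC)
m=np.zeros((300,800,3),np.uint8); m[:,:400]=a; m[:250,400:]=b; cv2.imwrite("pics/tip3.png",m)
E
```

```text
t 4.63 axial x -1.3 r 46.1 phi 26.6 toolF [-0.  -0.7  1.2] toolrot err [ 1.7  0.  -0. ]
dark blob [150 248  16  20 219] lowest px [array([159, 267])]
dark blob [175 251  22  36 478] lowest px [array([195, 286])]
[198.26905372 301.03689256] rim pt [195.11084509 291.23535475]
```

View pics/tip3.png

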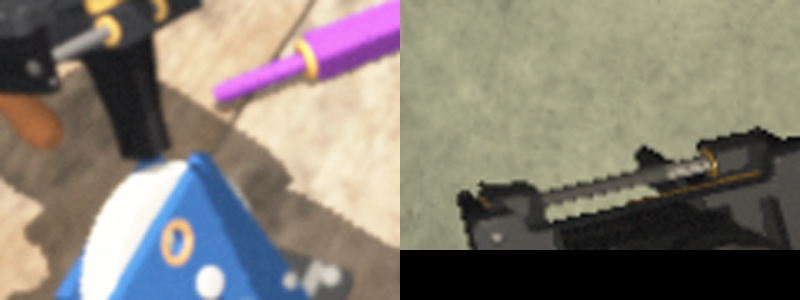

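The tip in the crop, at (145,158) (side about (194,287)), is now a few mm above the rim. The finger ends about 25 mm short of the stated TCP. Creeping on by force.

arm_command(
  delta_rot=[
    [0,0,0],
    [0,0,0],
    [0,0,0],
    [0,0,0],
    [0,0,0],
  ],
  delta_pos=[
    [0,0,0.001],
    [0,0,0.002],
    [0,0,0.003],
    [0,0,0.004],
    [0,0,0.004],
  ],
  gripper=[1,1,1,1,1],
)

```text
time: 5.1
position: [0.5755, 0.1428, 0.1185]
tool_rot: [0.954, -0.026, -0.216, -0.206]
ft_force: [-0.2, 0.3, -0.1]
grip_width: 0.0003
grip_force: 0.0
```

```bash
python3 -c "
from h import *
o=st()"
```

```text
t 5.1 axial x -1.1 r 42.5 phi 26.8 toolF [-0.1 -0.2  0.3] toolrot err [ 1.9  0.  -0. ]
```

arm_command(
  delta_rot=[
    [0,0,0],
    [0,0,0],
    [0,0,0],
    [0,0,0],
    [0,0,0],
  ],
  delta_pos=[
    [0,0,0.001],
    [0,0,0.002],
    [0,0,0.003],
    [0,0,0.004],
    [0,0,0.004],
  ],
  gripper=[1,1,1,1,1],
)

```text
time: 5.52
position: [0.5739, 0.1444, 0.1152]
tool_rot: [0.954, -0.026, -0.216, -0.206]
ft_force: [-0.6, 0.0, -0.5]
grip_width: 0.0003
grip_force: 0.0
```

```bash
python3 -c "
from h import *
o=st()"
```

```text
t 5.52 axial x -1.1 r 38.5 phi 27.0 toolF [-0.3  0.3  0.7] toolrot err [ 2.1  0.  -0. ]
```

arm_command(
  delta_rot=[
    [0,0,0],
    [0,0,0],
    [0,0,0],
    [0,0,0],
  ],
  delta_pos=[
    [0,0,0.001],
    [0,0,0.002],
    [0,0,0.003],
    [0,0,0.003],
  ],
  gripper=[1,1,1,1],
)

```text
time: 5.85
position: [0.5726, 0.1456, 0.1127]
tool_rot: [0.954, -0.026, -0.216, -0.206]
ft_force: [-0.2, -0.4, 0.2]
grip_width: 0.0004
grip_force: 0.0
```

```bash
python3 -c "
from h import *
o=st();tip()"
```

```text
t 5.85 axial x -1.1 r 35.4 phi 27.1 toolF [-0.3  0.3 -0.2] toolrot err [ 2.2  0.  -0. ]
dark blob [150 254  18  20 237] lowest px [array([166, 273])]
dark blob [176 257  24  35 478] lowest px [array([196, 291])]
```

arm_command(
  delta_rot=[
    [0,0,0],
    [0,0,0],
    [0,0,0],
    [0,0,0],
  ],
  delta_pos=[
    [0,0,0.001],
    [0,0,0.002],
    [0,0,0.003],
    [0,0,0.003],
  ],
  gripper=[1,1,1,1],
)

```text
time: 6.23
position: [0.5728, 0.1459, 0.1121]
tool_rot: [0.954, -0.026, -0.215, -0.206]
ft_force: [0.7, -2.9, 6.8]
grip_width: 0.0009
grip_force: 3.9
```

```bash
python3 - <<'E'
from h import *
o=st(); c=tip()
cv2.imwrite("pics/tip4.png",cv2.resize(c["pixels"][255:330,160:260],(800,600),interpolation=cv2.INTER_CUBIC))
E
```

```text
t 6.23 axial x -0.7 r 34.9 phi 27.2 toolF [-2.4  0.  -7. ] toolrot err [ 2.3 -0.1  0. ]
dark blob [150 255  18  19 248] lowest px [array([166, 273])]
dark blob [176 257  23  35 471] lowest px [array([196, 291])]
```

View pics/tip4.png

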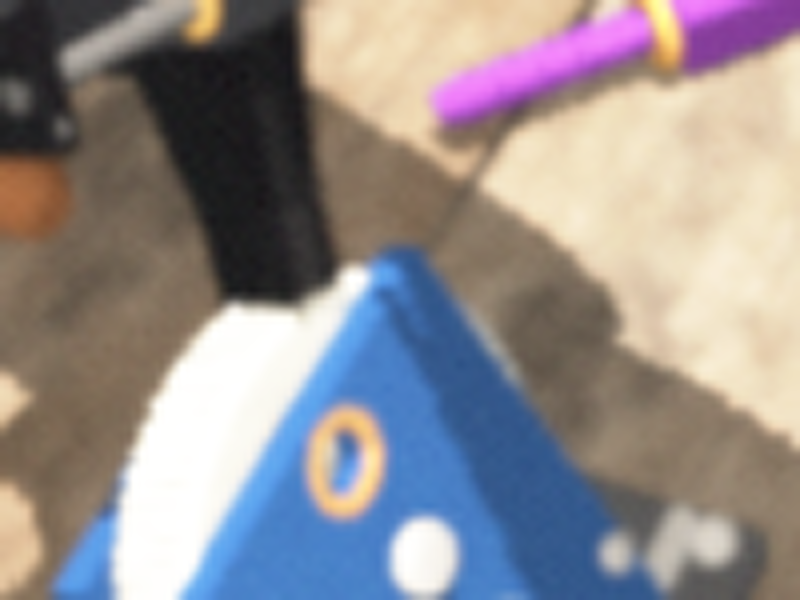

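Contact: the tool feels 7 N along its axis, and the picture shows the black tip at crop (275,300) resting on the rim's edge. The tip is therefore about 31 mm short of the reported TCP when closed. Now turning counter-clockwise towards the stop.

arm_command(
  delta_rot=[
    [-4,0,0],
    [-8,0,0],
    [-12,0,0],
    [-16,0,0],
    [-20,0,0],
    [-20,0,0],
  ],
  delta_pos=[
    [0,-0.0023,0.0001],
    [0,-0.0045,0.0003],
    [0,-0.0068,0.0007],
    [0,-0.009,0.0013],
    [0,-0.0111,0.002],
    [0,-0.0111,0.002],
  ],
  gripper=[1,1,1,1,1,1],
)

```text
time: 6.78
position: [0.5736, 0.1609, 0.1151]
tool_rot: [0.976, 0.014, -0.215, -0.036]
ft_force: [1.6, -0.4, 7.8]
grip_width: 0.0009
grip_force: 3.7
```

```bash
cat >> h.py <<'E'
def snap(k):
    from rig import viewer
    c=viewer.camera("side"); np.savez(k+".npz",**c); w=c["pixels"][329:349,216:232].astype(float).mean(2)
    s=w[3:16,2:9]; print(k,"lens mean/min",s.mean().round(1),s.min().round(1)); return c
E
python3 -c "
from h import *
o=st();snap('a1');print(o['moment'])
for k in('side0','side1','side2'):
    w=load(k)['pixels'][329:349,216:232].astype(float).mean(2)[3:16,2:9];print(w.mean(),w.min())"
```

```text
t 6.78 axial x -0.7 r 34.4 phi 1.7 toolF [-1.9 -0.2 -7.7] toolrot err [-3.1 -0.3  0.2]
a1 lens mean/min 162.5 97.3
[0.03725533 0.04552482 0.00238123]
162.16117216117217 95.33333333333333
196.26373626373626 115.66666666666667
201.35164835164835 124.33333333333333
```

arm_command(
  delta_rot=[
    [-4,0,0],
    [-8,0,0],
    [-12,0,0],
    [-16,0,0],
    [-20,0,0],
    [-24,0,0],
    [-28,0,0],
    [-28,0,0],
  ],
  delta_pos=[
    [0,-0.0023,0.0001],
    [0,-0.0045,0.0003],
    [0,-0.0068,0.0007],
    [0,-0.009,0.0013],
    [0,-0.0111,0.002],
    [0,-0.0132,0.0028],
    [0,-0.0153,0.0038],
    [0,-0.0153,0.0038],
  ],
  gripper=[1,1,1,1,1,1,1,1],
)

```text
time: 7.5
position: [0.5713, 0.1759, 0.112]
tool_rot: [0.955, 0.066, -0.206, 0.202]
ft_force: [0.7, 3.4, 6.0]
grip_width: 0.0005
grip_force: 3.5
```

```bash
python3 - <<'E'
from h import *
o=st();snap('a2')
f=lambda k:cv2.resize(load(k)['pixels'][300:350,165:235],(400,286),interpolation=cv2.INTER_CUBIC)
cv2.imwrite("pics/w1.png",np.vstack([np.hstack([f('side2'),f('a1')]),np.hstack([f('a2'),f('side0')])]))
E
```

```text
t 7.5 axial x -0.9 r 34.0 phi -24.6 toolF [-1.7 -0.8 -6.7] toolrot err [-1.2 -0.2  0.1]
a2 lens mean/min 211.2 136.3
```

View pics/w1.png

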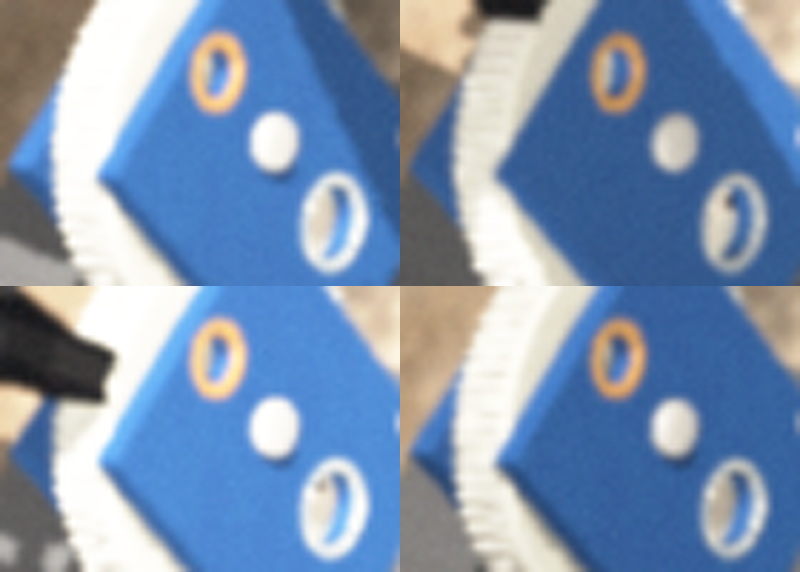

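In the mosaic the window lens shows one dark dot in a1 (bottom-right tile row 1, at about (733,200)) and another in a2 (at about (320,487)). So dots are readable and the wheel follows the finger. Repositioning for the next stroke.

arm_command(
  delta_rot=[
    [0,0,0],
    [7,0,0],
    [14,0,0],
    [21,0,0],
    [28,0,0],
    [35,0,0],
    [42,0,0],
    [48,0,0],
    [48,0,0],
    [48,0,0],
    [48,0,0],
    [48,0,0],
  ],
  delta_pos=[
    [0,0,-0.012],
    [0,0.0054,-0.0117],
    [0,0.0108,-0.0107],
    [0,0.0159,-0.009],
    [0,0.0209,-0.0068],
    [0,0.0255,-0.004],
    [0,0.0298,-0.0006],
    [0,0.0331,0.0027],
    [0,0.0279,0.0074],
    [0,0.0256,0.0094],
    [0,0.0242,0.0108],
    [0,0.0242,0.0108],
  ],
  gripper=[1,1,1,1,1,1,1,1,1,1,1,1],
)

```text
time: 8.55
position: [0.5726, 0.1439, 0.1113]
tool_rot: [0.955, -0.025, -0.215, -0.202]
ft_force: [1.2, -10.1, 6.1]
grip_width: 0.0003
grip_force: 4.9
```

```bash
cat >> h.py <<'E'
def lens(c):
    g=c["pixels"][329:351,215:233].astype(int); v=g.max(2)
    for r in g.mean(2).astype(int)//10: print(" ".join("%2d"%x for x in r))
E
python3 -c "
from h import *
o=st();snap('a3');lens(load('a2'));print();lens(load('side0'));print();lens(load('a1'))"
```

```text
t 8.55 axial x -0.6 r 35.1 phi 30.6 toolF [-1.8  6.8 -9.6] toolrot err [ 6.2 -0.1  0. ]
a3 lens mean/min 199.0 123.7
15 12 13 14 14 14 14 15 16 16 15 14 14 14 14 14 14 14
11 12 14 14 14 15 17 20 21 21 19 17 15 14 14 14 14 14
12 13 14 14 15 18 22 23 23 23 23 21 17 14 14 14 14 14
13 14 14 15 17 21 22 22 19 20 22 23 20 16 14 14 14 14
14 14 14 16 20 22 21 19 15 14 18 22 23 18 15 14 14 14
14 14 15 18 21 20 18 19 16 13 16 22 23 20 16 14 14 14
14 14 16 21 23 20 18 20 18 14 16 21 24 22 17 14 14 14
14 14 17 23 24 23 22 22 20 16 16 21 24 23 18 14 14 14
14 14 18 22 24 23 22 22 20 17 17 21 24 24 19 15 14 14
14 15 19 22 23 22 22 22 21 18 18 22 25 24 20 14 14 14
14 15 18 22 22 22 22 22 20 18 19 23 25 24 19 14 14 14
14 15 18 22 23 22 22 21 20 18 20 24 25 23 17 14 14 14
14 15 18 23 23 23 22 22 20 18 21 24 25 22 16 14 14 14
14 14 17 23 24 24 23 22 19 18 22 24 24 20 15 14 14 14
14 14 16 22 24 24 23 20 18 20 23 24 21 16 14 14 14 14
14 14 15 20 24 24 22 19 20 23 24 24 19 15 14 14 14 14
14 14 14 17 22 23 23 22 23 24 24 21 16 14 14 14 14 14
14 14 14 15 17 21 23 23 23 23 20 17 15 14 14 14 14 14
14 14 14 14
[... 1882 characters left out ...]
9  9 12 16 19 21 20 19 17 13 12 15 18 18 13  9  9  9
 9  9 12 17 20 20 20 19 16 12 11 14 18 17 12  9  9  9
 9  9 12 17 20 20 20 18 15 12 12 16 18 15 11  9  9  9
 9  9 12 17 19 20 19 17 13 11 12 16 18 14 10  9  9  9
 9  9 12 16 19 20 18 15 11 10 12 16 17 13 10  9  9  9
 9  9 11 15 19 19 16 12  9 11 14 16 15 11  9  9  9  9
 9  9 10 13 18 18 14 10 10 13 15 15 12 10  9  9  9  9
 9  9  9 11 15 16 15 13 14 15 15 13 11  9  9  9  9  9
 9  9  9  9 12 14 15 16 15 15 13 11  9  9  9  9  9  9
 9  9  9  9  9 11 12 13 13 12 10  9  9  9  9  9  9  9
 9  9  9  9  9  9 10 10 10 10  9  9  9  9  9  9  9  9
 9  9  9  9  9  9  9  9  9  9  9  9  9  9  9  9  9  9
 9  9  9  9  9  9  9  9  9  9  9  9  9  9  9  9  9  9
```

arm_command(
  delta_rot=[
    [-3,0,0],
    [-6,0,0],
    [-6,0,0],
  ],
  delta_pos=[
    [0,-0.0017,0],
    [0,-0.0034,0.0002],
    [0,-0.0034,0.0002],
  ],
  gripper=[1,1,1],
)

```text
time: 8.85
position: [0.5742, 0.1514, 0.1136]
tool_rot: [0.965, -0.012, -0.214, -0.153]
ft_force: [2.7, -4.4, 7.3]
grip_width: 0.0003
grip_force: 4.6
```

```bash
python3 -c "
from h import *
o=st();snap('a4')
L=lambda k:load(k)['pixels'][329:349,216:232].astype(float).mean(2)
n=lambda w:w/np.median(w)
for a,b in(('a2','a3'),('a3','a4'),('a2','a4'),('a1','a2')): print(a,b,abs(n(L(a))-n(L(b))).max().round(2))
lens(load('a4'))"
```

```text
t 8.85 axial x 0.1 r 34.7 phi 17.5 toolF [-0.7  1.9 -8.8] toolrot err [-1.  -0.3  0.3]
a4 lens mean/min 167.9 91.7
a2 a3 0.26
a3 a4 0.41
a2 a4 0.48
a1 a2 0.62
11  9  9  9  9  9  9  9 10 10  9  9  9  9  9  9  9  9
 9  9  9  9  9  9 10 12 13 13 12 10  9  9  9  9  9  9
 9  9  9  9  9 11 14 15 16 16 16 14 11  9  9  9  9  9
10  9  9  9 10 13 15 16 14 15 16 16 13 10  9  9  9  9
10  9  9 10 12 14 16 16 14 12 14 16 16 11  9  9  9  9
11 10  9 11 13 13 15 18 15 12 13 16 17 14 10  9  9  9
12 10 10 13 15 15 16 19 17 13 12 15 17 15 11  9  9  9
12 11 11 14 19 20 20 20 18 13 11 14 17 16 11  9  9  9
12 12 12 15 19 21 21 21 18 13 11 14 18 17 12  9  9  9
13 13 13 16 19 21 21 20 18 13 11 14 18 18 12  9  9  9
13 13 15 18 20 21 21 19 16 12 11 14 18 17 12  9  9  9
13 13 16 20 20 20 20 18 15 11 11 15 17 15 11  9  9  9
13 14 17 21 21 20 19 16 13 10 12 16 17 14 10  9  9  9
13 13 16 21 22 20 18 14 11 10 12 15 16 12  9  9  9  9
13 13 15 20 23 21 17 12  9 10 14 16 14 11  9  9  8  9
13 13 14 19 23 22 16 11 10 12 15 15 12 10  9  9  9  9
13 13 13 16 20 22 19 15 14 15 15 13 10  9  9  9  9  9
13 13 13 13 16 19 20 17 15 14 13 10  9  9  9  9  9  9
13 12 13 13 13 15 17 15 13 12 10  9  9  9  9  9  9  9
13 12 13 13 13 13 13 13 11  9  9  9  9  9  9  9  8  9
13 12 13 12 12 13 13 12 11  9  9  9  9  9  9  9  9  8
12 13 13 13 13 13 13 13 12 10  9  9  9  9  9  9  9  9
```

```bash
python3 -c "
from h import *
for k in('a2','a3','a4'):
    g=load(k)['pixels'][331:338,216:227].astype(float).mean(2); g=(g/np.percentile(g,90)*99).astype(int)
    print(k)
    for r in g: print(*['%2d'%x for x in r])"
```

```text
a2
57 60 61 66 78 95 100 100 101 99 90
59 60 63 76 90 97 93 84 85 95 97
61 62 70 88 97 89 84 67 61 78 97
60 65 79 92 86 77 83 71 57 68 95
62 70 92 101 85 79 87 80 63 68 92
63 74 99 105 99 94 94 86 69 70 90
62 77 97 102 99 96 95 88 74 73 92
a3
55 58 59 62 76 94 101 102 102 100 86
57 58 61 72 89 97 92 82 83 93 96
59 59 68 87 96 87 81 64 58 76 95
59 62 77 91 85 74 80 69 55 66 94
60 68 91 102 84 77 86 78 59 66 91
60 70 98 108 99 91 92 85 67 69 89
60 74 96 103 98 96 94 86 72 72 90
a4
47 46 48 48 57 72 81 85 86 83 74
46 46 46 55 68 80 84 75 77 85 85
48 47 52 64 73 81 86 72 63 74 86
51 49 58 69 68 78 92 79 61 67 85
54 51 67 81 79 85 98 88 66 63 80
56 56 76 99 103 104 105 94 68 60 75
62 62 79 99 108 109 107 95 69 60 74
```

arm_command(
  delta_rot=[
    [-3,0,0],
    [-6,0,0],
    [-9,0,0],
    [-12,0,0],
    [-15,0,0],
    [-15,0,0],
  ],
  delta_pos=[
    [0,-0.0017,0],
    [0,-0.0034,0.0002],
    [0,-0.0051,0.0004],
    [0,-0.0068,0.0007],
    [0,-0.0084,0.0011],
    [0,-0.0084,0.0011],
  ],
  gripper=[1,1,1,1,1,1],
)

```text
time: 9.4
position: [0.5742, 0.1604, 0.1149]
tool_rot: [0.976, 0.017, -0.214, -0.026]
ft_force: [3.6, -2.3, 6.9]
grip_width: 0.0004
grip_force: 3.8
```

```bash
python3 -c "
from h import *
st();snap('a5')
for k in('a5',):
    g=load(k)['pixels'][331:338,216:227].astype(float).mean(2); g=(g/np.percentile(g,90)*99).astype(int)
    print(k)
    for r in g: print(*['%2d'%x for x in r])"
```

```text
t 9.4 axial x -0.1 r 34.5 phi 2.4 toolF [ 0.3  2.  -7.9] toolrot err [-1.1 -0.4  0.3]
a5 lens mean/min 166.8 98.7
a5
47 47 48 49 58 72 80 86 86 84 73
47 47 48 54 67 81 84 77 77 85 86
46 48 51 64 73 81 87 71 63 74 87
46 49 60 69 68 77 92 80 62 66 86
47 51 68 82 78 86 99 90 66 63 82
47 54 78 98 102 104 105 94 69 61 76
48 58 81 99 108 108 106 95 69 59 75
```

```bash
python3 -c "
from h import *
c=load('a5')
for th in(-.2,-.1,0,.1,.2,.3,.4):
    d=[proj(c,H(.012,0,-.036)+R.from_rotvec(X*th).apply(-Z*r))-[216,331] for r in(.038,.044,.050)]; print(th,np.round(d,1).tolist())"
```

```text
-0.2 [[2.7, 1.7], [4.4, 3.1], [6.1, 4.4]]
-0.1 [[2.0, 3.5], [3.6, 5.1], [5.1, 6.7]]
0 [[1.2, 5.2], [2.6, 7.0], [4.1, 8.9]]
0.1 [[0.2, 6.7], [1.6, 8.9], [2.9, 10.9]]
0.2 [[-0.8, 8.2], [0.4, 10.5], [1.5, 12.8]]
0.3 [[-1.9, 9.5], [-0.9, 12.0], [0.1, 14.6]]
0.4 [[-3.0, 10.6], [-2.2, 13.4], [-1.4, 16.1]]
```

The wheel didn't move between a4 and a5 while the tip slid 15°. The single dot also sits where group 1 is predicted at -0.2. So this is the lower stop, θ = -0.2, and I need +1.4 rad (80.2°) clockwise. Moving the finger to the left for the clockwise stroke.

arm_command(
  delta_rot=[
    [0,0,0],
    [-7,0,0],
    [-14,0,0],
    [-21,0,0],
    [-28,0,0],
    [-28,0,0],
    [-28,0,0],
    [-28,0,0],
    [-28,0,0],
    [-28,0,0],
  ],
  delta_pos=[
    [0,0,-0.012],
    [0,-0.0054,-0.0117],
    [0,-0.0108,-0.0107],
    [0,-0.0159,-0.009],
    [0,-0.0209,-0.0068],
    [0,-0.0209,-0.0068],
    [0,-0.0176,-0.0006],
    [0,-0.0162,0.002],
    [0,-0.0153,0.0038],
    [0,-0.0153,0.0038],
  ],
  gripper=[1,1,1,1,1,1,1,1,1,1],
)

```text
time: 10.28
position: [0.5713, 0.1737, 0.1131]
tool_rot: [0.954, 0.065, -0.206, 0.207]
ft_force: [0.3, 3.9, 8.5]
grip_width: 0.0001
grip_force: 4.7
```

```bash
cat >> h.py <<'E'
def tipang(o):
    Rt=R.from_quat(o["tool_rot"]).as_matrix(); l=A.T@(o["position"]-.031*Rt[:,2]-AX)
    print("tip ang rad",np.arctan2(-l[1],l[2]).round(4),"r",np.hypot(l[1],l[2]).round(4),"tool phi",np.degrees(np.arcsin(-(A.T@-Rt[:,2])[1])).round(1))
def dots(k):
    g=load(k)['pixels'][330:348,216:227].astype(float).mean(2); g=(g/np.percentile(g,90)*99).astype(int)
    print(k)
    for r in g: print(*['%3d'%x for x in r])
E
python3 -c "
from h import *
o=st();tipang(o);snap('b0')"
```

```text
t 10.28 axial x -1.4 r 34.0 phi -20.6 toolF [-3.1 -0.3 -8.8] toolrot err [ 3.4 -0.1 -0.1]
tip ang rad -0.387 r 0.065 tool phi -24.0
b0 lens mean/min 211.1 135.3
```

arm_command(
  delta_rot=[
    [4,0,0],
    [8,0,0],
    [12,0,0],
    [16,0,0],
    [20,0,0],
    [24,0,0],
    [28,0,0],
    [32,0,0],
    [36,0,0],
    [40,0,0],
    [44,0,0],
    [44,0,0],
  ],
  delta_pos=[
    [0,0.0023,0.0001],
    [0,0.0045,0.0003],
    [0,0.0068,0.0007],
    [0,0.009,0.0013],
    [0,0.0111,0.002],
    [0,0.0132,0.0028],
    [0,0.0153,0.0038],
    [0,0.0172,0.0049],
    [0,0.0191,0.0062],
    [0,0.0209,0.0076],
    [0,0.0226,0.0091],
    [0,0.0226,0.0091],
  ],
  gripper=[1,1,1,1,1,1,1,1,1,1,1,1],
)

```text
time: 11.33
position: [0.5727, 0.144, 0.1117]
tool_rot: [0.962, -0.02, -0.216, -0.165]
ft_force: [-0.6, -2.9, 4.0]
grip_width: 0.0003
grip_force: 2.4
```

```bash
python3 -c "
from h import *
o=st();tipang(o);snap('b1');dots('b0');dots('b1')"
```

```text
t 11.33 axial x -0.7 r 35.4 phi 30.2 toolF [-2.3  1.6 -4.1] toolrot err [10.1 -0.2 -0.4]
tip ang rad 0.4446 r 0.0661 tool phi 20.1
b1 lens mean/min 190.6 109.7
b0
 52  58  59  61  66  74  84  89  89  82  72
 56  59  61  64  78  93  99  99  99  98  89
 59  60  62  75  91  97  93  83  84  93  96
 60  61  69  88  98  96  84  66  59  76  95
 60  64  78  91  88  84  83  71  56  68  93
 62  68  90  98  79  75  87  78  61  66  91
 61  72  96 102  86  83  91  84  68  69  89
 62  75  94  98  91  91  93  87  73  73  89
 63  78  95  96  94  94  94  89  77  75  93
 63  79  95  96  94  94  93  87  78  79  97
 64  78  94  97  95  94  93  86  78  84 101
 63  78  96  98  96  95  93  84  77  89 103
 62  75  96 101  98  97  92  81  78  91 102
 61  70  93 102  99  96  86  77  86  99 101
 61  65  85 101 100  93  82  85  97 102 100
 59  61  72  92  99  97  94  98 101 101  89
 59  59  63  74  89  97  97  99  96  86  70
 59  59  60  62  70  80  85  84  77  68  63
b1
 50  56  53  47  44  46  55  58  58  54  48
 56  57  56  52  53  61  69  73  74  72  63
 57  58  60  65  73  77  73  66  65  74  73
 57  59  67  86  97  91  81  60  53  65  75
 58  62  78  97 100  95  85  68  53  57  73
 58  66  91 105 100  94  86  72  55  53  70
 59  70  98 107 100  93  88  76  57  52  65
 60  73  95 101  97  93  88  77  58  51  64
 61  77  95  96  94  93  88  75  56  51  64
 62  78  94  95  93  92  87  72  55  51  63
 61  76  95  96  94  92  85  68  51  51  67
 60  75  96  98  95  92  80  61  48  53  70
 60  73  95 103 100  96  80  61  55  60  72
 60  68  93 105 103  99  83  70  73  80  75
 58  63  83 103 103  95  82  83  94  99  82
 57  59  71  91 101  98  94  99 103 101  77
 57  58  60  72  87  96  99 100  96  85  64
 57  58  57  60  68  77  84  83  75  66  58
```

arm_command(
  delta_rot=[
    [0,0,0],
    [-7,0,0],
    [-14,0,0],
    [-21,0,0],
    [-28,0,0],
    [-35,0,0],
    [-42,0,0],
    [-44,0,0],
    [-44,0,0],
    [-44,0,0],
    [-44,0,0],
    [-44,0,0],
  ],
  delta_pos=[
    [0,0,-0.012],
    [0,-0.0054,-0.0117],
    [0,-0.0108,-0.0107],
    [0,-0.0159,-0.009],
    [0,-0.0209,-0.0068],
    [0,-0.0255,-0.004],
    [0,-0.0325,0.002],
    [0,-0.0338,0.0033],
    [0,-0.0289,0.0083],
    [0,-0.0268,0.0105],
    [0,-0.0248,0.0126],
    [0,-0.0248,0.0126],
  ],
  gripper=[1,1,1,1,1,1,1,1,1,1,1,1],
)

```text
time: 12.38
position: [0.5705, 0.1771, 0.1117]
tool_rot: [0.954, 0.064, -0.206, 0.207]
ft_force: [0.3, 5.4, 12.4]
grip_width: 0.0005
grip_force: 5.9
```

```bash
python3 -c "
from h import *
o=st();tipang(o);snap('b2');dots('b2')"
```

```text
t 12.38 axial x -1.4 r 33.9 phi -26.9 toolF [ -4.7  -0.3 -12.6] toolrot err [-2.9 -0.2 -0.2]
tip ang rad -0.4446 r 0.0649 tool phi -23.9
b2 lens mean/min 213.6 135.7
b2
 51  58  60  61  64  75  83  89  88  82  71
 55  59  60  64  78  92  98  99  98  97  89
 58  59  63  74  90  96  92  83  83  93  95
 59  60  70  89  99  97  86  65  59  76  94
 60  63  79  96  99  95  87  69  56  68  93
 60  68  91 102  99  93  88  73  59  67  91
 61  73  96 103  98  93  88  79  66  69  87
 62  75  94  99  95  93  90  81  69  72  89
 63  77  95  95  93  92  90  84  75  75  93
 63  78  95  95  93  92  89  83  76  79  95
 63  78  94  96  94  93  91  84  78  84 100
 63  78  95  97  95  95  93  83  77  88 103
 62  75  95 100  98  98  94  80  78  91 101
 61  70  92 102 100  99  87  77  85  98 100
 60  65  85 101 100  95  83  84  96 102  99
 60  61  72  91  98  96  94  98 100 100  87
 58  59  62  73  88  95  97  98  96  85  70
 59  58  58  62  69  79  86  84  75  66  62
```

arm_command(
  delta_rot=[
    [4,0,0],
    [8,0,0],
    [12,0,0],
    [16,0,0],
    [20,0,0],
    [24,0,0],
    [28,0,0],
    [28,0,0],
    [28,0,0],
  ],
  delta_pos=[
    [0,0.0023,-0.0005],
    [0,0.0045,-0.0008],
    [0,0.0068,-0.0004],
    [0,0.009,0.0002],
    [0,0.0113,0.0008],
    [0,0.0135,0.0016],
    [0,0.0158,0.0026],
    [0,0.0158,0.0026],
    [0,0.0158,0.0026],
  ],
  gripper=[1,1,1,1,1,1,1,1,1],
)

```text
time: 13.18
position: [0.5735, 0.1571, 0.115]
tool_rot: [0.976, 0.01, -0.215, -0.029]
ft_force: [0.9, -1.7, 8.6]
grip_width: 0.0009
grip_force: 4.6
```

```bash
python3 -c "
from h import *
o=st();tipang(o);snap('b3');dots('b3')"
```

```text
t 13.18 axial x -0.9 r 34.5 phi 8.0 toolF [-2.9  1.2 -8.3] toolrot err [ 4.  -0.2 -0.4]
tip ang rad 0.1065 r 0.0655 tool phi 4.0
b3 lens mean/min 168.7 100.0
b3
 47  47  46  46  49  53  60  67  66  62  54
 46  46  46  47  56  71  80  84  84  82  72
 46  46  48  54  71  84  84  75  75  84  84
 45  47  50  69  89  99  93  72  60  72  84
 45  48  60  81  98 103  97  78  60  65  84
 47  50  70  92 103 104  99  84  62  61  80
 48  53  74  96 104 105 102  88  65  60  73
 48  55  72  88 102 105 103  90  66  60  72
 48  57  70  78  98 105 102  88  64  57  73
 48  59  73  84 101 104  99  85  63  58  73
 48  59  79  91 102 104  97  78  58  59  77
 47  59  79  90 102 101  90  68  54  60  81
 48  57  75  89  96  95  78  56  51  63  80
 47  53  73  90  93  83  63  48  54  71  81
 46  50  67  88  89  71  53  53  64  76  78
 45  46  56  74  82  75  66  69  75  76  65
 45  45  48  57  71  76  77  77  77  65  53
 45  46  45  47  53  62  67  65  60  52  47
```

```bash
python3 -c "
from h import *
G=lambda k:load(k)['pixels'][330:348,214:227].astype(float).mean(2)
for a in('a1','a5'):
    d=G(a)-G('b3'); print(a)
    for r in d[3:16].astype(int): print(*['%4d'%x for x in r])
c=load('b3')
for th in(-.15,-.1,-.05,0,.05):
    print(th,[(proj(c,H(.012,0,-.036)+R.from_rotvec(X*th).apply(-Z*r))-[214,333]).round(1).tolist() for r in(.040,.044,.048)])"
```

```text
a1
  -1    0   -1   -1    1   -2   -1  -11  -20  -20   -2    2   -1
  -1    0    0    1   -2   -1   -6  -27  -66  -59  -14   -3    1
  -4   -1   -1   -1   -2    0   -8  -31  -84  -75  -16    0    0
   0    2   -1    0    5    5   -1  -19  -52  -49  -17   -4    1
   5   -4   -2    4   12   18    4   -3  -16  -15   -7   -4    2
  -1   -3    0    7   23   35   11   -7  -14   -7   -1    1    0
   0    0    0    6   17   27    0  -11  -11   -9   -4   -2   -2
  -3    1   -2    2   10   14   -5  -14  -15   -6    0    0    0
   0    3    0    0    7   11   -6  -12   -9   -3    0   -1    0
  -1   -2   -2    1   13   15    2   -9  -10   -2    1   -1    0
   1   -2    0    0    4    9    1   -6   -4   -3    2    0    0
   3    3   -2    0    0    0    0   -2   -1   -3   -2    0   -1
   0   -2    2    1    1    0   -1   -5   -1    0    0    1    0
a5
   1    3    0    0    0  -12  -34  -39  -15   -3    2    1    1
   0    3   -1    1   -4  -27  -65  -56  -12    1    2    0    1
  -4    0   -2    1   -6  -24  -55  -42   -4    9    6    3    1
   3    1   -3    0    5    0   -8   -6    2    9    6    0    3
   7    2   -2    4   16   18    8    3    2    6    4   -3    3
   2    0    0    8   23   38   13    2    2    5    3    4   -1
   1    0    2    5   21   29    6    1    1   -1   -2    3    0
  -1    0    0    0   10   16    3   -5   -5   -5   -1    0    0
   0    1    2    2    7   12   -5  -11  -10   -4   -1    1   -3
  -1    0   -1    4   10   13    0   -9   -7   -1    1    1    2
   0   -1   -1    3    4   12    2   -7   -6    0    2    2    2
   1    3   -1    2    1    3   -1   -2    1   -2    0    0    1
   0   -3    0    4    1   -2    1   -3    0    0   -1    0    0
-0.15 [[4.9, 1.1], [6.0, 2.1], [7.1, 3.1]]
-0.1 [[4.5, 2.0], [5.6, 3.1], [6.6, 4.2]]
-0.05 [[4.1, 2.9], [5.1, 4.1], [6.1, 5.2]]
0 [[3.7, 3.8], [4.6, 5.0], [5.6, 6.3]]
0.05 [[3.2, 4.6], [4.1, 6.0], [5.0, 7.3]]
```

The b3 minus a5 difference shows group 3's centre dot at (4.9,5.3), against a prediction of (4.6,5.0) for a centred group. The same model places group 1's dot at the stop within 0.1 px. Odometry agrees: -0.2 + 0.83 + 0.55 ≈ 1.2. Lifting off and going for the pin.

arm_command(
  delta_rot=[
    [0,0,0],
    [0,0,0],
    [0,0,0],
    [0,0,0],
    [0,0,0],
  ],
  delta_pos=[
    [0,0,-0.01],
    [0,0,-0.04],
    [0,0,-0.08],
    [0,0,-0.12],
    [0,0,-0.15],
  ],
  gripper=[1,1,0,0,-0.2],
)

```text
time: 13.65
position: [0.6374, 0.152, 0.2513]
tool_rot: [0.976, 0.012, -0.215, -0.029]
ft_force: [0.9, -1.0, 0.8]
grip_width: 0.0131
grip_force: 0.0
```

```bash
cat >> h.py <<'E'
PY=np.radians(4.0); PIN=np.array([.521,-.2073,.014])
def pinpose(x,y,z,yaw=PY):
    return np.array([x,y,z]),np.c_[[np.cos(yaw),np.sin(yaw),0],[np.sin(yaw),-np.cos(yaw),0],[0,0,-1]]
E
python3 -c "
from h import *
from rig import status
snap('b4'); o=status.get_obs(); print(o['position'],o['q']); print(delta(o,*pinpose(.521,-.2073,.12)))
G=lambda k:load(k)['pixels'][330:348,214:227].astype(float).mean(2); print(abs(G('b4')-G('b2')).max())
dots('b4')"
```

```text
b4 lens mean/min 162.8 95.0
[0.64184228 0.15171435 0.25616579] [0.02997649 0.74935928 0.89280594 0.06769523 1.91867142 1.58527222]
('rot', array([-4.17, 23.96, -2.53]), 'pos', array([-0.0678,  0.3653,  0.155 ]))
103.33333333333334
b4
 46  45  45  46  48  53  61  66  67  62  53
 45  46  45  48  56  69  78  84  84  81  72
 44  46  47  54  71  84  84  76  75  84  82
 46  47  52  70  89  99  92  70  61  72  84
 44  47  59  81  98 104  97  76  58  65  84
 45  50  69  93 103 106  99  84  62  61  80
 46  53  74  97 105 106 103  88  65  59  73
 46  53  69  86 101 105 103  91  67  58  73
 47  56  70  77  96 104 102  87  64  58  71
 49  59  75  86 100 105  99  84  63  57  73
 48  60  80  94 104 104  96  77  58  59  77
 48  59  78  90  99 101  89  68  53  61  80
 46  56  74  85  92  93  77  56  50  63  80
 46  52  72  90  90  81  61  47  53  70  81
 46  49  66  88  88  72  54  51  64  76  77
 44  46  56  74  82  74  66  68  75  76  64
 45  45  48  56  69  76  75  76  74  66  54
 45  45  45  47  54  63  67  64  61  52  47
```

arm_command(
  delta_rot=[
    [-0.4,2.4,-0.2],
    [-0.8,4.8,-0.5],
    [-1.2,7.2,-0.8],
    [-1.7,9.6,-1],
    [-2.1,12,-1.2],
    [-2.5,14.4,-1.5],
    [-2.9,16.8,-1.8],
    [-3.3,19.2,-2],
    [-3.7,21.6,-2.3],
    [-4.2,24,-2.5],
    [-4.2,24,-2.5],
    [-4.2,24,-2.5],
  ],
  delta_pos=[
    [0,0.036,0],
    [-0.005,0.073,0],
    [-0.01,0.11,0.01],
    [-0.017,0.146,0.025],
    [-0.025,0.182,0.04],
    [-0.035,0.22,0.06],
    [-0.045,0.256,0.08],
    [-0.053,0.292,0.105],
    [-0.06,0.329,0.13],
    [-0.068,0.365,0.155],
    [-0.068,0.365,0.155],
    [-0.068,0.365,0.155],
  ],
  gripper=[-0.2,-0.2,-0.2,-0.2,-0.2,-0.2,-0.2,-0.2,-0.2,-0.2,-0.2,-0.2],
)

```text
time: 14.7
position: [0.5098, -0.208, 0.1124]
tool_rot: [0.999, 0.033, -0.01, -0.001]
ft_force: [-0.1, -0.2, 0.4]
grip_width: 0.0521
grip_force: 0.0
```

```bash
python3 - <<'E'
from h import *
from rig import status,viewer
s=viewer.camera("side");t=viewer.camera("top");np.savez("s5.npz",**s);np.savez("t5.npz",**t)
o=status.get_obs(); print(o["position"],o["grip_width"],delta(o,*pinpose(.521,-.2073,.02)))
Rt=R.from_quat(o["tool_rot"]).as_matrix()
for b in(0,.03):
  for y in(-.026,.026): print(b,y,"side",proj(s,o["position"]+Rt[:,1]*y-b*Rt[:,2]).round(1),"top",proj(t,o["position"]+Rt[:,1]*y-b*Rt[:,2]).round(1))
for n,c in(("side",s),("top",t)):
    p=proj(c,o["position"]).astype(int); y,x=max(p[1]-35,0),max(p[0]-45,0)
    g=c["pixels"][y:y+70,x:x+90].max(2); m=(g<50).astype(np.uint8); k,l,st_,ce=cv2.connectedComponentsWithStats(m)
    print(n,(x,y),[ (st_[i]+[x,y,0,0,0]).tolist() for i in range(1,k) if st_[i][4]>40])
H_,S_,V_=cv2.split(cv2.cvtColor(s["pixels"],cv2.COLOR_BGR2HSV)); m=((H_<6)|(H_>174))&(S_>190)&(V_>70); m=m[195:250,235:325]; print("red px",m.sum(),np.argwhere(m).min(0)+[195,235],np.argwhere(m).max(0)+[195,235])
E
```

```text
[ 0.51369213 -0.20614321  0.11424516] 0.05233004987476999 ('rot', array([-0.01,  0.86,  0.02]), 'pos', array([0.0086, 0.0017, 0.0941]))
0 -0.026 side [295.6 205.2] top [283.4 220.2]
0 0.026 side [302.3 191.2] top [305.3 219.1]
0.03 -0.026 side [295.8 195.5] top [283.2 219.2]
0.03 0.026 side [302.7 181.5] top [305.7 218. ]
side (np.int64(254), np.int64(163)) [[274, 178, 33, 20, 329]]
top (np.int64(249), np.int64(184)) [[270, 215, 18, 15, 60]]
red px 346 [218 278] [234 308]
```

arm_command(
  delta_rot=[
    [0,0.9,0],
    [0,0.9,0],
    [0,0.9,0],
    [0,0.9,0],
    [0,0.9,0],
    [0,0.9,0],
  ],
  delta_pos=[
    [0.007,0.0015,0.02],
    [0.007,0.0015,0.05],
    [0.007,0.0015,0.075],
    [0.007,0.0015,0.085],
    [0.007,0.0015,0.085],
    [0.007,0.0015,0.085],
  ],
  gripper=[-0.2,-0.2,-0.2,-0.2,-0.2,-0.2],
)

```text
time: 15.3
position: [0.5204, -0.2057, 0.0292]
tool_rot: [0.999, 0.037, 0.0, 0.0]
ft_force: [0.6, -0.7, 0.2]
grip_width: 0.0522
grip_force: 0.0
```

```bash
python3 - <<'E'
from h import *
from rig import status,viewer
s=viewer.camera("side");t=viewer.camera("top");np.savez("s6.npz",**s);np.savez("t6.npz",**t)
o=status.get_obs(); print(o["position"],o["ft_force"],delta(o,*pinpose(.521,-.2073,.02)))
f=lambda c,x,y:cv2.resize(c["pixels"][y:y+75,x:x+100],(400,300),interpolation=cv2.INTER_CUBIC)
cv2.imwrite("pics/last.png",np.hstack([f(s,245,170),f(t,245,170)]))
Rt=R.from_quat(o["tool_rot"]).as_matrix()
for y in(-.026,.026): print(y,"side",proj(s,o["position"]+Rt[:,1]*y).round(1),"top",proj(t,o["position"]+Rt[:,1]*y).round(1))
g=s["pixels"].max(2)[185:250,280:300]
for r in range(0,65,2): print(185+r,*['%3d'%v for v in g[r,::2]])
E
```

```text
[ 0.52092659 -0.2065302   0.03023381] [-0.11000249 -0.5502815   0.58808859] ('rot', array([ 0.1 , -0.15,  0.25]), 'pos', array([-0.    ,  0.0008,  0.0102]))
-0.026 side [291.8 229.4] top [284.2 219.6]
0.026 side [298.2 215.2] top [304.3 218.4]
185 140  32  28  30  26  27  27  23  24  26
187  91  27  27  26  27  26  20  29  25  27
189  69  31  27  28  25  28  26  28  23  28
191  45  41  39  32  26  27  28  26  26  27
193  49  45  46  47  43  42  35  34  27  28
195  47  50  49  50  48  51  60  65  58  50
197  45  47  44  51  66  83  84  86  85  82
199  48  47  45  53  83  88  87  90  88  83
201  49  49  47  49  73  87  87  88  73  56
203  47  47  45  48  49  73  72  66  49  46
205  50  45  48  47  46  53  57  50  62  70
207  47  46  49  47  48  57  70  48  52  55
209  33  34  43  42  46  45  46  50  51  50
211  25  26  27  29  29  34  40  46  49  47
213  24  29  25  24  29  26  26  30  33  35
215  60  32  27  27  24  27  24  29  60  57
217 227 160  96  52  26  27  25  28  65  66
219 222 189 180 130  25  28  25  27  40  36
221 195 187 187 139  34  26  22  26 115 130
223 202 200 197 181 136  99  67  51 164 185
225 184 190 193 198 198 193 187 164 186 194
227 184 185 185 188 189 189 194 200 206 204
229 167 175 182 182 186 184 187 189 192 194
231 118 116 137 152 175 178 184 187 187 187
233 110 100 105 114 120 129 156 164 180 181
235 110 104 112 129 124 121 126 136 142 149
237 107 105 113 130 130 111 113 130 134 136
239 100 107 127 130 117 105 114 138 136 128
241 111 121 132 125 119 117 119 131 133 131
243 133 130 135 129 126 129 122 125 133 127
245 130 133 133 129 128 129 128 134 138 129
247 127 130 130 127 126 129 127 133 137 131
249 131 130 124 126 126 134 126 130 136 137
```

arm_command(
  delta_rot=[
    [0,0,0],
    [0,0,0],
    [0,0,0],
    [0,0,0],
    [0,0,0],
    [0,0,0],
  ],
  delta_pos=[
    [0,0.0008,0.012],
    [0,0.0008,0.024],
    [0,0.0008,0.033],
    [0,0.0008,0.04],
    [0,0.0008,0.042],
    [0,0.0008,0.042],
  ],
  gripper=[-0.2,-0.2,-0.2,-0.2,-0.2,-0.2],
)

```text
time: 15.9
position: [0.5185, -0.2067, -0.0145]
tool_rot: [0.999, 0.036, -0.001, -0.001]
ft_force: [0.1, -0.7, 0.5]
grip_width: 0.0525
grip_force: 0.0
```

arm_command(
  delta_rot=[
    [0,0,0],
    [0,0,0],
    [0,0,0],
    [0,0,0],
  ],
  delta_pos=[
    [0,0,0.002],
    [0,0,0.004],
    [0,0,0.005],
    [0,0,0.005],
  ],
  gripper=[-0.2,-0.2,-0.2,-0.2],
)

```text
time: 16.23
position: [0.5192, -0.2071, -0.0183]
tool_rot: [0.999, 0.037, -0.0, -0.0]
ft_force: [-0.2, -0.5, 0.1]
grip_width: 0.0523
grip_force: 0.0
```

```bash
python3 - <<'E'
from h import *
s=tip() if 0 else None
from rig import viewer,status
s=viewer.camera("side"); o=status.get_obs(); print(o["position"],o["ft_force"])
g=s["pixels"].max(2)[215:255,270:310]
for r in range(0,40,1): print(215+r,*['%3d'%v for v in g[r,::2]])
E
```

```text
[ 0.51926124 -0.20707467 -0.01825765] [-1.0178645  -0.39553922 -0.32581127]
215  96  97  99  50  50  42  45  47  49  78  72  65  50  48  46  55  47  47  44  85
216  91  95  93  53  46  47  45  48  46  65  60  53  46  51  48  52  43  49  43  82
217  87  93  89  67  54  48  46  48  49  53  51  48  46  48  41  47  48  48  45  84
218  78  76  87  88  56  46  50  46  50  47  49  45  49  47  47  48  48  49  47  85
219  60  62  77  84  57  48  47  45  49  47  47  45  46  51  48  47  46  46  50  99
220  46  48  56  60  51  48  50  49  51  46  48  53  48  61  57  48  45  45  63 111
221  36  40  47  46  49  46  47  50  49  51  54  70  46  67  59  48  64  60  89 127
222  33  33  37  39  45  47  49  48  50  48  53  78  49  60  58  46 102  89 134 145
223  43  42  34  31  37  41  44  45  46  50  50  62  50  51  51  46 143 107 164 170
224  47  69  36  26  28  34  38  40  44  45  50  53  50  50  52  51 155 110 175 182
225  50  71  44  27  28  30  31  32  38  44  44  47  50  50  48  47 135 121 180 183
226  54  55  40  22  26  28  26  25  32  33  39  42  41  47  45  44 131 154 190 183
227  96  54  27 
[... 1635 characters left out ...]
 138 131 130 150 197 163 136
247 157 153 137 130 130 124 131 129 128 131 127 128 131 137 134 131 134 153 138 139
248 153 148 133 131 132 126 126 122 124 129 135 129 131 139 137 131 129 137 134 138
249 144 144 134 133 133 127 133 122 124 128 136 128 128 134 135 133 132 137 136 139
250 142 141 131 136 131 131 131 127 129 129 134 125 128 131 133 132 137 134 136 139
251 140 138 130 133 133 131 131 133 130 127 129 128 127 128 129 133 139 137 137 137
252 140 140 121 132 130 131 133 134 133 126 127 128 132 130 132 137 140 137 135 142
253 136 127 123 130 125 130 133 131 132 128 126 129 130 131 130 133 139 135 135 138
254 120 120 123 126 124 130 131 133 130 130 129 126 128 136 131 128 132 127 128 136
```

arm_command(
  delta_rot=[
    [0,0,0],
    [0,0,0],
    [0,0,0],
    [0,0,0],
    [0,0,0],
  ],
  delta_pos=[
    [0,0,0.002],
    [0,0,0.004],
    [0,0,0.005],
    [0,0,0.006],
    [0,0,0.006],
  ],
  gripper=[-0.2,-0.2,-0.2,-0.2,-0.2],
)

```text
time: 16.7
position: [0.519, -0.2069, -0.0246]
tool_rot: [0.999, 0.037, -0.0, -0.0]
ft_force: [0.4, 0.4, -0.3]
grip_width: 0.0524
grip_force: 0.0
```

```bash
python3 - <<'E'
from h import *
from rig import viewer,status
s=viewer.camera("side"); o=status.get_obs(); print(o["position"],o["ft_force"],o["grip_width"])
for z in(0,.01,.02): print(z,[proj(s,[.519+dx,-.207+y,z]).round(1).tolist() for dx in(-.0095,.0095) for y in(.026,.041)])
g=s["pixels"].max(2)[226:246,284:300]
for r in range(0,20,1): print(226+r,*['%3d'%v for v in g[r]])
E
```

```text
[ 0.5191227  -0.20697242 -0.02447528] [-0.3376736   0.02914655  0.2927519 ] 0.05224365120344387
0 [[295.0, 238.7], [292.7, 242.9], [288.0, 236.4], [285.6, 240.5]]
0.01 [[295.2, 236.0], [292.9, 240.1], [288.1, 233.7], [285.7, 237.8]]
0.02 [[295.3, 233.2], [293.0, 237.4], [288.2, 230.9], [285.8, 235.0]]
226  45  45  47  50  49  46  47  50  54  49  52  49  50  50  51  50
227  34  36  37  40  40  46  46  44  44  48  47  52  49  52  49  44
228  26  27  28  33  35  35  41  40  43  45  45  48  46  46  49  41
229  27  26  26  28  31  29  29  36  35  40  40  40  44  47  44  39
230  23  26  26  26  25  23  25  25  27  29  31  31  35  35  34  34
231  27  25  26  30  23  27  25  27  27  25  29  37  41  39  33  25
232  28  29  27  21  26  25  26  28  25  25  32  46  66  63  51  37
233  50  44  37  25  23  26  22  26  28  23  33  48  76  80  60  38
234  82  83  73  36  28  26  28  24  26  24  28  38  56  58  51  34
235 107 112  96  52  28  27  27  25  28  25  27  28  38  38  32  36
236 114 121 108  58  27  26  27  26  25  23  27  31  49  46  41  44
237 116 123 113  73  49  41  33  31  28  22  26  50  86  84  77  74
238 120 124 122 102  89  75  58  47  43  42  42  68 113 115 110 106
239 127 132 132 121 110 101  89  82  78  73  77  92 123 131 126 123
240 133 133 131 123 117 107 103 106 106 107 110 116 129 130 130 128
241 136 132 129 123 121 117 118 117 118 120 124 131 132 131 131 129
242 135 133 125 124 119 121 125 119 120 119 126 129 130 130 130 131
243 135 135 130 124 124 126 127 122 119 121 127 130 130 129 129 128
244 135 136 129 124 127 133 130 124 126 130 131 134 134 130 128 125
245 137 136 130 130 130 130 130 126 125 132 132 138 134 134 131 128
```

arm_command(
  delta_rot=[
    [0,0,0],
    [0,0,0],
    [0,0,0],
    [0,0,0],
  ],
  delta_pos=[
    [0,0,0.002],
    [0,0,0.004],
    [0,0,0.005],
    [0,0,0.005],
  ],
  gripper=[-0.2,-0.2,-0.2,-0.2],
)

```text
time: 17.08
position: [0.519, -0.2069, -0.0297]
tool_rot: [0.999, 0.037, -0.0, -0.0]
ft_force: [0.5, 0.3, -0.5]
grip_width: 0.0521
grip_force: 0.0
```

arm_command(
  delta_rot=[
    [0,0,0],
    [0,0,0],
    [0,0,0],
    [0,0,0],
    [0,0,0],
    [0,0,0],
    [0,0,0],
  ],
  delta_pos=[
    [0,0,0],
    [0,0,0],
    [0,0,0],
    [0,0,0],
    [0,0,0],
    [0,0,0],
    [0,0,0],
  ],
  gripper=[0.3,0.5,0.7,0.7,0.7,0.7,0.7],
  grip_force=40,
)

```text
time: 17.67
position: [0.5193, -0.2073, -0.0293]
tool_rot: [0.999, 0.037, -0.0, 0.0]
ft_force: [0.3, -0.3, -0.3]
grip_width: 0.0277
grip_force: 40.0
```

arm_command(
  delta_rot=[
    [0,0,0],
    [0,0,0],
    [0,0,0],
    [0,0,0],
    [0,0,0],
    [0,0,0],
    [0,0,0],
  ],
  delta_pos=[
    [0,0,-0.01],
    [0,0,-0.04],
    [0,0,-0.08],
    [0,0,-0.12],
    [0,0,-0.16],
    [0,0,-0.19],
    [0,0,-0.19],
  ],
  gripper=[0.7,0.7,0.7,0.7,0.7,0.7,0.7],
)

```text
time: 18.25
position: [0.5231, -0.2092, 0.1679]
tool_rot: [0.999, 0.037, 0.006, 0.004]
ft_force: [1.2, -0.9, -1.6]
grip_width: 0.0278
grip_force: 40.0
```

```bash
cat >> h.py <<'E'
GX,GZ=.002,.0433   # pin_grip from TCP along tool x, -z
def inspose(nose_x,dy=0,dz=0):
    return H(nose_x-.112-GX,dy,dz-GZ),TD
def nosepred(o):
    Rt=R.from_quat(o["tool_rot"]).as_matrix(); return o["position"]+Rt@np.array([GX+.112,0,-GZ])
E
python3 -c "
from h import *
from rig import status
o=status.get_obs(); print(o['position'],o['ft_force'],o['grip_width'],o['q']); print(inspose(-.04)[0],delta(o,*inspose(-.04)))"
```

```text
[ 0.52311494 -0.20919865  0.16792899] [ 1.23817136 -0.94598541 -1.64111904] 0.027790459160608034 [-5.78908005e-01  4.68140454e-01  1.62523655e+00  3.09488486e-04
  1.03473054e+00  9.18177518e-01]
[0.39627949 0.15411377 0.15184009] ('rot', array([  0.81, -25.63,   1.59]), 'pos', array([-0.0999, -0.3718,  0.012 ]))
```

arm_command(
  delta_rot=[
    [0,-2.5,0.1],
    [0,-5,0.3],
    [0.2,-7.5,0.5],
    [0.3,-10,0.6],
    [0.4,-12.5,0.8],
    [0.5,-15,1],
    [0.6,-17.5,1.1],
    [0.7,-20,1.3],
    [0.8,-22.5,1.5],
    [0.8,-25.6,1.6],
    [0.8,-25.6,1.6],
    [0.8,-25.6,1.6],
  ],
  delta_pos=[
    [-0.01,-0.035,-0.02],
    [-0.02,-0.073,-0.04],
    [-0.03,-0.11,-0.05],
    [-0.04,-0.147,-0.05],
    [-0.05,-0.184,-0.05],
    [-0.06,-0.221,-0.05],
    [-0.07,-0.258,-0.045],
    [-0.08,-0.295,-0.035],
    [-0.09,-0.333,-0.02],
    [-0.1,-0.372,0],
    [-0.1,-0.372,0.012],
    [-0.1,-0.372,0.012],
  ],
  gripper=[0.7,0.7,0.7,0.7,0.7,0.7,0.7,0.7,0.7,0.7,0.7,0.7],
)

```text
time: 19.25
position: [0.389, 0.1581, 0.1461]
tool_rot: [0.974, 0.024, -0.225, 0.002]
ft_force: [-0.9, -0.7, -1.6]
grip_width: 0.0277
grip_force: 40.0
```

```bash
python3 - <<'E'
from h import *
from rig import viewer,status
s=viewer.camera("side");t=viewer.camera("top");np.savez("s7.npz",**s);np.savez("t7.npz",**t)
o=status.get_obs(); print(o["position"],delta(o,*inspose(-.04))); n=nosepred(o); print("nose local",A.T@(n-HOLE)*1e3,proj(s,n).round(1),proj(t,n).round(1),"hole px",proj(s,HOLE).round(1),proj(t,HOLE).round(1))
f=lambda c,x,y:cv2.resize(c["pixels"][y:y+75,x:x+50],(400,600),interpolation=cv2.INTER_CUBIC)
ps,pt=proj(s,n).astype(int),proj(t,n).astype(int)
cv2.imwrite("pics/ins.png",np.hstack([f(s,ps[0]-25,ps[1]-45),f(t,pt[0]-25,pt[1]-37)])); print("crop origins",ps-[25,45],pt-[25,37])
E
```

```text
[0.39155104 0.1563566  0.14837242] ('rot', array([-0.35,  0.74,  0.2 ]), 'pos', array([ 0.0027,  0.0024, -0.0051]))
nose local [-42.17606913   2.58541049  -6.57785308] [222.3 317.1] [136.7 216.6] hole px [203.2 312.3] [139.6 199.7]
crop origins [197 272] [111 179]
```

View pics/ins.png

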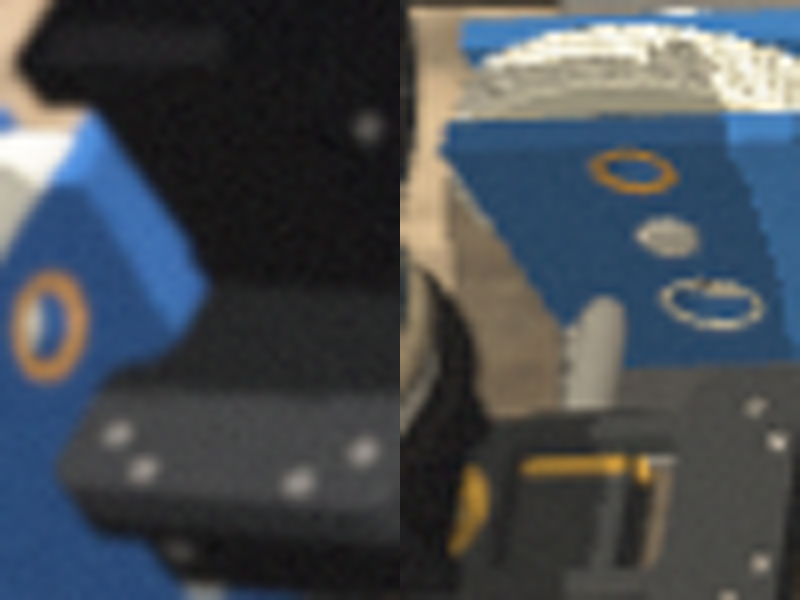

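Top view: nose tip at crop (605,298), pixel about (136.3,216), against a predicted (136.7,216.6). Ring at (635,172), pixel about (140,200). The side view of the pin is blocked by the gripper. Settling, then a numeric check of the nose against the ring.

arm_command(
  delta_rot=[
    [-0.3,0.7,0.2],
    [-0.3,0.7,0.2],
    [-0.3,0.7,0.2],
    [-0.3,0.7,0.2],
  ],
  delta_pos=[
    [0.0025,0.0025,-0.005],
    [0.0025,0.0025,-0.005],
    [0.0025,0.0025,-0.005],
    [0.0025,0.0025,-0.005],
  ],
  gripper=[0.7,0.7,0.7,0.7],
)

```text
time: 19.68
position: [0.3976, 0.1536, 0.153]
tool_rot: [0.976, 0.02, -0.215, 0.004]
ft_force: [-0.6, 0.4, -1.0]
grip_width: 0.0278
grip_force: 40.0
```

```bash
cat >> h.py <<'E'
def topcheck(k):
    from rig import viewer,status
    t=viewer.camera("top"); np.savez(k+".npz",**t); o=status.get_obs(); n=nosepred(o)
    print("err",delta(o,*inspose(-.04))); print("nose local mm",(A.T@(n-HOLE)*1e3).round(1),"pred nose px",proj(t,n).round(1),"hole",proj(t,HOLE).round(1), "F tool",(R.from_quat(o["tool_rot"]).inv().apply(o["ft_force"])).round(1))
    h,s_,v=cv2.split(cv2.cvtColor(t["pixels"],cv2.COLOR_BGR2HSV)); m=(h>8)&(h<28)&(s_>100); p=np.argwhere(m[194:207,131:150])[:,::-1]+[131,194]
    if len(p)>5: print("ring",np.round(cv2.fitEllipse(cv2.convexHull(p.astype(np.float32)))[0],2),len(p))
    a=proj(t,n).astype(int); S=((s_<60)&(v>85)); 
    for r in range(a[1]-6,a[1]+9): print(r,*['%3d'%x for x in s_[r,a[0]-7:a[0]+9]], a[0]-7)
E
python3 -c "
from h import *
topcheck('t8')"
```

```text
err ('rot', array([-0.15, -0.16, -0.11]), 'pos', array([-0.0005, -0.0004,  0.0013]))
nose local mm [-39.6  -0.8   1.7] pred nose px [137.2 213.9] hole [139.6 199.7] F tool [0.7 0.4 2.9]
ring [139.67 199.97] 19
207 153 150 141 149 149 153 158 143 141 144  82  14  41  39  41  37 130
208 149 145 146 145 148 151 148 150 150 151  28  41  43  41  42  42 130
209 148 148 146 151 148 145 146 150 146 145 104   4  39  42  41  41 130
210 145 149 144 144 144 157 150 146 145 149 144 116  50  16  43  40 130
211 152 151 148 148 156 148 145 144 145 155 148 146 133 110  99 108 130
212 146 146 154 143 145 130  94  94 105 145 151 143 144 146 146 141 130
213 146 148 143 148 111   9  37  38  30  24 145 146 146 144 149 146 130
214 144 149 145 133  29  39  40  40  38  22 154 148 142 148 114  28 130
215 150 144 141  74  18  40  41  44  43  26 146 141 145  55  40  39 130
216 151 146 146  38  40  40  44  43  41  24 121 144 138  43  37 133 130
217 146 149 129  21  39  38  43  40  40  23 107 149 144  98  14  11 130
218  76 146 123  21  41  40  40  42  43  16 111 151 145 141 100  11 130
219  23  96  30  16  42  39  41  40  42  15 142 149 146 152 152 115 130
220  56  12  36  40  42  41  42  42  36  27 151 145 151 143 144 153 130
221  69  36  39  40  43  42  40  41  31  30 143 144 156 141 144 144 130
```

arm_command(
  delta_rot=[
    [-0.1,-0.1,-0.1],
    [-0.1,-0.1,-0.1],
    [-0.1,-0.1,-0.1],
    [-0.1,-0.1,-0.1],
    [-0.1,-0.1,-0.1],
  ],
  delta_pos=[
    [0.01,-0.0006,0.0014],
    [0.02,-0.0006,0.0014],
    [0.03,-0.0006,0.0014],
    [0.034,-0.0006,0.0014],
    [0.034,-0.0006,0.0014],
  ],
  gripper=[0.7,0.7,0.7,0.7,0.7],
)

```text
time: 20.15
position: [0.4284, 0.1561, 0.1356]
tool_rot: [0.976, 0.022, -0.217, 0.005]
ft_force: [-0.1, -0.6, -3.0]
grip_width: 0.0275
grip_force: 40.0
```

```bash
python3 -c "
from h import *
topcheck('t9')"
```

```text
err ('rot', array([-0.01,  0.09,  0.05]), 'pos', array([-0.035 ,  0.0006, -0.0012]))
nose local mm [-4.9  0.8 -1.4] pred nose px [139.2 201.8] hole [139.6 199.7] F tool [0.3 0.  2.8]
ring [139.66 199.94] 14
195 159 151 148 155 156 151 150 147 148 149 152 153 151 152 141 149 132
196 151 151 145 147 148 146 150 150 148 151 152 152 156 148 145 151 132
197 148 149 146 144 143 114  45  49  62 146 151 150 145 147 159 148 132
198 148 150 112  17  94 159 125 122 138 166 101  58 153 144 145 153 132
199 145 151  41 130  96 104 124 127 131 108  14 122  87 150 150 144 132
200 148 143  74  99 141  25   9  12  21 123 142  41 163  20 151 144 132
201 147 149 126  26 110  64  39  40  37  22  50  89 176  85 155 143 132
202 155 149 148 121  19  41  41  41  40  67 174 157  39 126 150 141 132
203 141 145 148  79  18  42  42  41  40  25  95 112 140 151 146 149 132
204 141 154 146  49  39  38  41  44  38  24 115 151 148 139 149 145 132
205 146 152 128  23  41  42  43  42  40  23 116 146 149 153 143 148 132
206 144 145 127  23  41  39  42  42  42  18  40  29   6  47  98 145 132
207 148 144 104   4  43  42  44  43  42  39  39  41  39  39  31  16 132
208 146 139  76  20  43  44  41  42  43  36  40  42  42  42  39  33 132
209 148 148  63  24  41  43  39  40  42  44  41  41  41  39  41  35 132
```

arm_command(
  delta_rot=[
    [0,0.1,0],
    [0,0.1,0],
    [0,0.1,0],
    [0,0.1,0],
    [0,0.1,0],
    [0,0.1,0],
  ],
  delta_pos=[
    [0,0.0007,-0.0012],
    [0.003,0.0007,-0.0012],
    [0.006,0.0007,-0.0012],
    [0.009,0.0007,-0.0012],
    [0.012,0.0007,-0.0012],
    [0.012,0.0007,-0.0012],
  ],
  gripper=[0.7,0.7,0.7,0.7,0.7,0.7],
)

```text
time: 20.7
position: [0.4389, 0.1559, 0.1323]
tool_rot: [0.976, 0.022, -0.216, 0.005]
ft_force: [0.6, -1.0, -2.3]
grip_width: 0.0279
grip_force: 40.0
```

```bash
python3 -c "
from h import *
topcheck('t10')" | head -4
```

```text
err ('rot', array([-0.  , -0.07,  0.05]), 'pos', array([-0.0466, -0.0001,  0.0002]))
nose local mm [6.5 0.1 0.4] pred nose px [140.  197.3] hole [139.6 199.7] F tool [0.9 0.3 2.9]
ring [139.08 200.46] 11
191  45  48  49  46  49  47  48  47  48  47  48  49  48  48  49  47 132
```

arm_command(
  delta_rot=[
    [0,0,0],
    [0,0,0],
    [0,0,0],
    [0,0,0],
    [0,0,0],
  ],
  delta_pos=[
    [0.003,0,0],
    [0.006,0,0],
    [0.009,0,0],
    [0.012,0,0],
    [0.012,0,0],
  ],
  gripper=[0.7,0.7,0.7,0.7,0.7],
)

```text
time: 21.17
position: [0.4499, 0.1564, 0.1271]
tool_rot: [0.976, 0.022, -0.216, 0.005]
ft_force: [0.2, -0.2, -3.5]
grip_width: 0.0279
grip_force: 40.0
```

```bash
python3 -c "
from h import *
topcheck('t11')" | head -3
```

```text
err ('rot', array([-0.01, -0.09,  0.05]), 'pos', array([-0.0589, -0.0001,  0.0002]))
nose local mm [18.8  0.1  0.5] pred nose px [140.7 192.9] hole [139.6 199.7] F tool [1.7 0.3 3. ]
ring [139.08 200.46] 11
```

arm_command(
  delta_rot=[
    [0,0,0],
    [0,0,0],
    [0,0,0],
    [0,0,0],
    [0,0,0],
    [0,0,0],
    [0,0,0],
  ],
  delta_pos=[
    [0.003,0,0],
    [0.006,0,0],
    [0.009,0,0],
    [0.012,0,0],
    [0.015,0,0],
    [0.018,0,0],
    [0.018,0,0],
  ],
  gripper=[0.7,0.7,0.7,0.7,0.7,0.7,0.7],
)

```text
time: 21.8
position: [0.4663, 0.1572, 0.1195]
tool_rot: [0.976, 0.022, -0.215, 0.005]
ft_force: [0.3, 1.1, -3.9]
grip_width: 0.0279
grip_force: 40.0
```

```bash
python3 -c "
from h import *
topcheck('t12')" | head -3
```

```text
err ('rot', array([-0.  , -0.12,  0.06]), 'pos', array([-0.0771, -0.0001,  0.0002]))
nose local mm [37.   0.1  0.6] pred nose px [141.8 186.5] hole [139.6 199.7] F tool [2.3 1.1 4.7]
ring [139.61 202.78] 46
```

arm_command(
  delta_rot=[
    [0,0,0],
    [0,0,0],
    [0,0,0],
    [0,0,0],
    [0,0,0],
    [0,0,0],
  ],
  delta_pos=[
    [0.003,0,0.0005],
    [0.006,0,0.0005],
    [0.009,0,0.0005],
    [0.012,0,0.0005],
    [0.016,0,0.0005],
    [0.016,0,0.0005],
  ],
  gripper=[0.7,0.7,0.7,0.7,0.7,0.7],
)

```text
time: 22.35
position: [0.4809, 0.1579, 0.1123]
tool_rot: [0.976, 0.022, -0.215, 0.004]
ft_force: [-0.5, -0.8, -3.2]
grip_width: 0.0277
grip_force: 40.0
```

```bash
python3 -c "
from h import *
topcheck('t13')" | head -3
```

```text
err ('rot', array([-0.01, -0.13,  0.06]), 'pos', array([-0.0932, -0.    , -0.0002]))
nose local mm [53.1  0.2  0.2] pred nose px [142.8 181. ] hole [139.6 199.7] F tool [ 0.4 -0.   2.5]
ring [141.06 196.39] 36
```

Free-running through the rear plate. Now the last 13 mm to seat the collar, pressing lightly.

arm_command(
  delta_rot=[
    [0,0,0],
    [0,0,0],
    [0,0,0],
    [0,0,0],
    [0,0,0],
    [0,0,0],
  ],
  delta_pos=[
    [0.003,0,0],
    [0.006,0,0],
    [0.009,0,0],
    [0.011,0,0],
    [0.013,0,0],
    [0.013,0,0],
  ],
  gripper=[0.7,0.7,0.7,0.7,0.7,0.7],
)

```text
time: 22.9
position: [0.4905, 0.1583, 0.1077]
tool_rot: [0.976, 0.022, -0.217, 0.005]
ft_force: [-3.1, 0.3, 0.9]
grip_width: 0.0277
grip_force: 40.0
```

```bash
python3 -c "
from h import *
topcheck('t14')" | head -3
```

```text
err ('rot', array([0.01, 0.08, 0.07]), 'pos', array([-1.042e-01, -1.000e-04, -0.000e+00]))
nose local mm [64.2  0.2 -0.3] pred nose px [143.5 177.4] hole [139.6 199.7] F tool [-3.6  0.7  1.2]
171  19  22  27  24  27  21  24  24  21  27  24  28  27  21  24  21 136
```

arm_command(
  delta_rot=[
    [0,0,0],
    [0,0,0],
    [0,0,0],
    [0,0,0],
    [0,0,0],
  ],
  delta_pos=[
    [0.001,0,0],
    [0.002,0,0],
    [0.003,0,0],
    [0.004,0,0],
    [0.004,0,0],
  ],
  gripper=[0.7,0.7,0.7,0.7,0.7],
)

```text
time: 23.37
position: [0.4903, 0.1582, 0.1078]
tool_rot: [0.975, 0.022, -0.221, 0.005]
ft_force: [-11.1, -2.5, 9.5]
grip_width: 0.0277
grip_force: 40.0
```

```bash
python3 -c "
from h import *
topcheck('t15')" | head -3
```

```text
err ('rot', array([0.05, 0.57, 0.09]), 'pos', array([-0.1039, -0.0002,  0.0009]))
nose local mm [64.4  0.2 -1.2] pred nose px [143.6 177.5] hole [139.6 199.7] F tool [-13.7   2.1  -4.4]
171  24  25  33  24  26  24  29  22  24  27  22  21  28  30  30  27 136
```

The pin holds at the same depth while the force rises to 14 N, so the collar is seated. Easing off, opening and withdrawing.

arm_command(
  delta_rot=[
    [0,0,0],
    [0,0,0],
    [0,0,0],
    [0,0,0],
    [0,0,0],
    [0,0,0],
    [0,0,0],
  ],
  delta_pos=[
    [-0.002,0,0],
    [-0.003,0,0],
    [-0.003,0,0],
    [-0.003,0,0],
    [-0.003,0,0],
    [-0.003,0,0],
    [-0.003,0,0],
  ],
  gripper=[0.7,0.7,0.3,0,-0.2,-0.2,-0.2],
)

```text
time: 24.0
position: [0.4934, 0.1585, 0.1068]
tool_rot: [0.976, 0.022, -0.215, 0.004]
ft_force: [-0.2, -0.5, -0.2]
grip_width: 0.0482
grip_force: 0.0
```

```bash
python3 -c "
from h import *
topcheck('t16')" | head -3
```

```text
err ('rot', array([-0.02, -0.14,  0.06]), 'pos', array([-1.07e-01,  0.00e+00, -1.00e-04]))
nose local mm [66.9  0.3  0.5] pred nose px [143.5 176.3] hole [139.6 199.7] F tool [0.3 0.7 0.2]Traceback (most recent call last):
  File "<string>", line 3, in <module>
    topcheck('t16')
    ~~~~~~~~^^^^^^^
  File "h.py", line 70, in topcheck
    if len(p)>5: print("ring",np.round(cv2.fitEllipse(cv2.convexHull(p.astype(np.float32)))[0],2),len(p))
                                       ~~~~~~~~~~~~~~^^^^^^^^^^^^^^^^^^^^^^^^^^^^^^^^^^^^^^
cv2.error: OpenCV(4.12.0) /io/opencv/modules/imgproc/src/shapedescr.cpp:361: error: (-201:Incorrect size of input array) There should be at least 5 points to fit the ellipse in function 'fitEllipseNoDirect'
```

arm_command(
  delta_rot=[
    [0,0,0],
    [0,0,0],
    [0,0,0],
    [0,0,0],
    [0,0,0],
    [0,0,0],
    [0,0,0],
    [0,0,0],
    [0,0,0],
    [0,0,0],
  ],
  delta_pos=[
    [0,0,-0.01],
    [0,0,-0.03],
    [0,0,-0.06],
    [0,0,-0.1],
    [-0.02,0.02,-0.13],
    [-0.05,0.05,-0.15],
    [-0.08,0.09,-0.16],
    [-0.1,0.13,-0.17],
    [-0.11,0.165,-0.17],
    [-0.11,0.2,-0.17],
  ],
  gripper=[-0.2,-0.2,-0.2,-0.2,-0.2,-0.2,-0.2,-0.2,-0.2,-0.2],
)

```text
time: 24.88
position: [0.4729, -0.0386, 0.3102]
tool_rot: [0.977, 0.022, -0.214, 0.005]
ft_force: [-0.6, -0.3, -0.3]
grip_width: 0.0525
grip_force: 0.0
```

```bash
python3 - <<'E'
from h import *
from rig import viewer,status
s=viewer.camera("side");t=viewer.camera("top");np.savez("s17.npz",**s);np.savez("t17.npz",**t)
for n,c in(("side",s),("top",t)):
    h,sa,v=cv2.split(cv2.cvtColor(c["pixels"],cv2.COLOR_BGR2HSV)); red=(((h<6)|(h>174))&(sa>190)&(v>70)); br=(h>10)&(h<28)&(sa>110)
    for nm,m,q in(("handle",red,H(-.046,0,0)),("collar",br,H(-.003,0,0))):
        p=proj(c,q); x,y=p.astype(int); w=25; a=np.argwhere(m[y-w:y+w,x-w:x+w])[:,::-1]+[x-w,y-w]
        print(n,nm,"pred",p.round(1),"n",len(a),"seen",a.mean(0).round(1) if len(a) else None,cv2.minAreaRect(a.astype(np.float32)) if len(a)>4 else "")
    print(n,"handle ends pred",proj(c,H(-.006,0,0)).round(1),proj(c,H(-.086,0,0)).round(1))
dots("s17")
b=cv2.absdiff(load("top0")["pixels"],t["pixels"]).max(2)
for nm,(x,y) in {"mug":(314,130),"tin":(435,235),"tape":(390,180),"sponge":(442,292),"purple":(245,194),"pink":(290,280)}.items(): print(nm,(b[y-18:y+18,x-20:x+20]>40).sum())
E
```

```text
side handle pred [222.9 313.8] n 573 seen [223.7 316.4] ((224.0975799560547, 315.2518310546875), (43.88909149169922, 18.23682403564453), 7.4314093589782715)
side collar pred [204.5 312.4] n 39 seen [201.1 312.6] ((201.20294189453125, 312.86175537109375), (4.6784868240356445, 14.112156867980957), 4.39870548248291)
side handle ends pred [205.7 312.5] [241.2 315.1]
top handle pred [136.7 216.7] n 0 seen None 
top collar pred [139.4 200.8] n 0 seen None 
top handle ends pred [139.3 201.9] [134.  232.1]
s17
 43  42  42  45  50  66  84  95  96  86  76
 42  42  43  44  56  79 100 110 112 109  96
 40  42  44  50  67  85  88  85  88 100 104
 40  42  48  62  84  93  88  67  60  80 103
 42  45  55  76  93  99  93  71  57  70 100
 42  46  63  88  99 101  95  79  60  69  98
 43  49  69  91 100 102  98  85  69  73  96
 45  51  66  80  95 101  98  89  74  78  98
 43  53  65  72  91 100  99  91  80  83 104
 44  54  71  81  95 101  97  87  79  83 105
 43  55  76  91  99 100  92  76  67  79 103
 44  55  74  85  95  96  84  64  53  63  87
 43  53  69  81  88  89  73  52  48  59  76
 46  50  69  86  85  76  57  45  49  66  76
 52  48  61  83  82  67  48  48  59  72  72
 56  50  52  69  77  69  61  64  70  71  61
 59  52  46  54  64  71  72  72  71  61  49
 59  57  47  46  50  58  63  60  55  47  44
mug 0
tin 0
tape 0
sponge 0
purple 1033
pink 0
```

```bash
python3 - <<'E'
from h import *
c=load("s17"); h,sa,v=cv2.split(cv2.cvtColor(c["pixels"],cv2.COLOR_BGR2HSV)); m=(((h<6)|(h>174))&(sa>150)&(v>60))
a=np.argwhere(m[290:345,190:260])[:,::-1]+[190,290]; print("seen",a.min(0),a.max(0))
for out in(0,.003,.006):
    p=np.array([proj(c,H(x-out,y,z)) for x in(-.006,-.086) for y in(-.014,.014) for z in(-.014,.014)]); print(out,p.min(0).round(1),p.max(0).round(1))
br=(h>10)&(h<28)&(sa>110); b=np.argwhere(br[300:326,194:215])[:,::-1]+[194,300]; print("brass",b.min(0),b.max(0))
for out in(0,.003,.006):
    q=np.array([proj(c,H(-out-x,.014*np.cos(t),.014*np.sin(t))) for x in(0,.006) for t in np.linspace(0,6.28,40)]); print(out,q.min(0).round(1),q.max(0).round(1))
f=lambda k:load(k)["pixels"][235:275,212:280]; h,s,v=[None]*3
for k in("side0","s17"):
    h,s,v=cv2.split(cv2.cvtColor(f(k),cv2.COLOR_BGR2HSV)); pm=(h>130)&(h<155)&(s>100); print(k,"purple",pm.sum(),np.argwhere(pm).mean(0).round(1))
E
```

```text
seen [202 304] [247 327]
0 [198.2 301.4] [248.  326.8]
0.003 [199.5 301.5] [249.4 326.9]
0.006 [200.8 301.6] [250.8 327. ]
brass [199 306] [204 320]
0 [197.9 304.5] [210.8 320.3]
0.003 [199.2 304.6] [212.  320.4]
0.006 [200.5 304.6] [213.3 320.5]
side0 purple 595 [18.9 38.2]
s17 purple 581 [18.9 38.6]
```

```bash
python3 -c "
from rig import robot
print(robot.hand_in())"
```

```text
the job is handed in; nothing more can be done
None
```

The job is handed in: wheel turned to three, red pin home with its collar against the blue plate, pin released, and the mug, tape measure and tin unmoved. The three is inferred from a reference at the wheel's stop plus one visible dot, because the window was only partly readable from the camera.

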